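Load a gold chip and run the sample tray home in the UV-ozone cleaner

TASK

Stand the gold chip holder in the raised ring on the sample tray, then slide the tray by its black handle into the slot of the low pale UV-ozone cleaner until it clicks fully home against its hidden stop, and let go. The guides inside cannot be seen and sit a little to one side of the slot: feel sideways for the left guide wall, slide the tray in along it with a light hand and never force it; keep the chip holder standing in its ring and leave everything else on the bench where it is.

Things in the scene. Friction and masses are not known exactly. Their poses are not given: they have to be found in the camera images.
- cleaner: UV-ozone cleaner: low pale sheet-metal box, dark grille on top, 150 mm deep (x) x 180 wide (y) x 65 high, bolted to the bench. Origin: centre of its footprint, at bench level; +x points into the machine, z up; the front face is the plane x = -75 mm. It has no floor: the tray slides on the bench. More than 25 N between tray and cleaner, sideways or at the stop, counts as forcing it.
- slot (a point): Centre of the cleaner's front slot in the plane of the front face, 14 mm above the bench; axes as the cleaner's. The slot is 117 mm wide (y) and open from the bench to 29 mm height. When the tray is home its front panel stands 3 to 8 mm off this face.
- guide_mouth (a point): NOMINAL front end of the hidden left (+y) guide wall, inner side: cleaner x = -68, y = +46.2 mm. Both walls are rigid, 22 mm high, parallel to cleaner x, 92.4 mm apart, ends blunt; the right one starts 30 mm deeper, so in between the tray can be moved left until its side feels the left wall. The frame is fixed, but up to 9 mm left or right (y) and 2 mm nearer or deeper (x) of nominal, new each time.
- home (a point): NOMINAL place of the tray's origin when home (cleaner x = -25.5 mm, y = 0, bench level); really up to 9 mm off in y, 3 in x. 24 mm before home the nose meets two spring roller catches (3 to 7 N, then a few N drag). The interlock adds 1 to 2 N over the last 5 mm; at home the rollers click into the tray's notches; 3 to 4 mm further is a hard stop. Let go, the tray springs back to home. Axes as the cleaner's.
- tray: Loose aluminium tray, 0.12 to 0.25 kg: pan 110 mm long (x) x 90 wide (y), walls 12 high, nose corners chamfered 1.2 mm; fits the hidden guides with 1.2 mm to spare each side. Origin: centre of the pan's underside; +x to the nose, which goes in first. Front panel x = -58 to -55 mm, 136 wide, 34 high. It stands on the bench before the cleaner; slide it along the bench, do not lift it.
- seat (a point): Centre of the ring on the tray's floor, on the floor's upper side (2.5 mm above the bench, tray x = y = 0). Ring 18 mm inside, 24 mm outside diameter, 2.5 mm high above the floor. Axes as the tray's.
- handle (a point): Grip point of the tray's black upright blade handle: tray x = -80 mm, y = 0, 32 mm above the bench. The blade is 10 mm thick (tray y), runs from the panel forward to tray x = -98 mm, and its top is 46 mm above the bench. Take it from above, fingers closing along tray y; pressed down while held, the tray drags harder on the bench. Axes as the tray's.
- nose (a point): Middle of the tray's nose, tray x = +55 mm, 6 mm above the bench; axes as the tray's.
- chip_holder: Small brass stub with a gold-coated rectangular chip on top, 12 mm high, about 12 g. Origin: centre of its foot; z up. The chip is 16 mm (x) x 21 mm (y), its top 12 mm and its underside 10 mm above the foot; the stem and foot below are 12 mm in diameter. It starts standing on the sample block and can be taken by the chip's edges across its 16 mm.
- sample_block: Flat black sample box with a plain closed lid, 113 x 113 x 28 mm, at the left or right of the tray; the chip holder stands on it. Origin: centre of its underside.
- interlock (a joint): Travel in m of the interlock plunger at the end of the hidden bay: 0 when nothing presses it, 0.004 to 0.005 when the tray is home and caught, 0.008 with the tray against the hard stop; without the click it pushes the tray back out.
- tip_box: Bystander: blue pipette-tip box with clear lid, 76 x 118 x 69 mm. Origin: centre of its underside.
- tweezers: Bystander: steel tweezers lying flat, 116 mm long, 9 mm high. Origin: centre of the underside.
- petri_dish: Bystander: clear dish, 60 mm across, 15 mm high. Origin: centre of its underside.
- vial_1: Bystander: amber vial with white cap, 27 mm across, 60 mm high. Origin: centre of its foot.
- vial_2: Bystander: amber vial with black cap, 27 mm across, 60 mm high. Origin: centre of its foot.
- lens_mount: Bystander: lens in a ring on a short post, 32 mm across, 66 mm high. Origin: centre of its foot.

How it is judged:
On the way, in this order (a step that is already met when the one before it is completed fails the run):
1. the chip holder stands released in the tray's ring while the tray is still outside the cleaner (horizontal distance between chip_holder and seat below 0.005 m and z of chip_holder in the frame of tray below 0.004 m and angle between chip_holder's own z axis and vertical below 0.15 rad and contact force between the fingers and chip_holder below 0.05 N and x of nose in the frame of cleaner below -0.07 m), for 0.2 s.
2. the tray's nose is between the hidden guides with the chip holder standing in its ring (horizontal distance between chip_holder and seat below 0.005 m and z of chip_holder in the frame of tray below 0.004 m and angle between chip_holder's own z axis and vertical below 0.15 rad and x of nose in the frame of cleaner above -0.02 m and height (world z) of nose below 0.012 m), for 0.05 s.
At the end, for the whole second after the job is handed in: The tray is caught home and at rest: interlock pressed over 3 mm, tray flat on the bench (4 mm, 0.04 rad), in line with the cleaner within 0.05 rad, its origin past x = -30 mm there; the chip holder rests in the ring within 5 mm of its centre and 0.15 rad of upright (horizontal distance between chip_holder and seat below 0.005 m and z of chip_holder in the frame of tray below 0.004 m and angle between chip_holder's own z axis and vertical below 0.15 rad and value of joint interlock above 0.003 m and x of tray in the frame of cleaner above -0.03 m and angle between the x axis of tray and the x axis of cleaner, either way round below 0.05 rad and angle between tray's own z axis and vertical below 0.04 rad and height (world z) of tray below 0.004 m and linear speed of each of tray, chip_holder below 0.01 m/s); the robot touches nothing.
It fails at once if the tray is forced: more than 25 N between the tray and the cleaner (contact force between tray and cleaner above 25 N).
It fails at once if the chip holder is tipped by more than 0.6 rad (angle between chip_holder's own z axis and vertical above 0.6 rad).
It fails at once if something else on the bench is moved by more than 15 mm (distance of any of sample_block, tip_box, tweezers, petri_dish, vial_1, vial_2, lens_mount from where it was at the start of the episode above 0.015 m).
It also fails if it takes over 72 s, if anything falls off the work surface, if the arm or the gripper's body presses on something with over 40 N, if the wrist force passes 120 N, or if a joint passes its speed limit or range.

ROBOT

A 6-joint arm with a two-finger parallel gripper is mounted at the origin on a cart in front of the work surface, level with it; the furniture and walls round the work are solid. World frame = base frame: x ahead of the robot, y to its left, z up, the work surface at z = 0. Lengths are in m, angles in rad, forces in N, time in s.
With the tool pointing down it reaches from about 0.3 to 0.95 m from the base axis. Payload 3.1 kg.
Tool frame: the origin (TCP) lies at the very end of the fingers, on their centre line; the grasp point (between the pads) lies behind it (r.pinch_z is the z of the grasp point in the tool frame, in m); z points along the fingers, x is the direction in which the jaws open and shut, and the axes are right-handed (so a half turn about z gives the same grasp; the last joint's range is limited). The gripper opens to 85 mm and grips with 20 to 120 N. Pads are 22 mm wide; open, the fingers measure 114 mm over their backs; the gripper's body (76 mm by 85 mm) begins 54 mm behind the grasp point. The pads swing forward as they close: fully open they stand 13 mm farther back than shut.
Start: joints at [-1.185, 0.308, 1.634, -0, 1.2, -0.07], TCP at [0.275, -0.561, 0.231] pointing down, gripper open.
Joint ranges: [-3.06, 3.06], [-0.79, 1.96], [0.05, 2.63], [-1.19, 4.34], [0.05, 2.64], [-2.94, 2.94]. Speed limits (rad/s): [2.79, 2.79, 3.14, 3.14, 3.14, 3.14].

INTERFACE

Orientations are given as a unit quaternion [x, y, z, w].
In Python, from workcell import r gives the robot as it stands.
- The arm moves only by the tool carry_out, never from a script. Its argument "steps" is a list of rows, each an object of numbers: "rx", "ry", "rz": the turn, a rotation vector about the tool's x, y, z scaled (see below); "dx", "dy", "dz": the shift along the tool's x, y, z scaled (see below); "grip": the gripper's target within -1 to 1 (fully open at 1, half-way at 0, shut at -1). A call has 1 to 5 rows; each row shifts and turns the commanded pose from where the row before left it, along the tool's axes as they then stand; what a row does not reach is not made up. The controller multiplies each number of a shift by 0.5 m and each number of a turn by 6 degrees. A row lasts 1/12 s, in which the tool goes at most 41.7 mm and 7.16 degrees, less where a joint would pass 70% of its speed; a pose out of reach is approached as far as the arm can. A call with a number of a shift or a turn outside -1 to 1 is refused whole. A call with a gripper value outside its range is refused whole. The fingers move at their own pace and stop on an object; "force" is the grip in N (left out, the last holds). Time passes only in rows, so rows that do not move let the fingers close. It gives the time, the measured TCP pose, the force and the opening at its end, in the units of the state.
- r.read_state(): the state, without advancing time (a new reading comes with each control period).
- r.camera(name): name is "side" or "top" or "wrist"; returns (picture, depth): 384x512x3 uint8, blue, green, red; 384x512 float32, m along the optical axis (not along the pixel's ray), 0 where there is no reading.
- r.get_calibration(name): a dict with "vfov" (degrees; the focal length in pixels is half the picture's height over the tangent of half this angle, whatever the lens; pixels are square), "cx", "cy" (the principal point, pixels), "D" ([k1, k2, p1, p2, k3] as OpenCV has them; the pictures are not rectified), "R" (3x3) and "t" (3): a world point X has camera coordinates R X + t. Camera axes: x right, y down, z forward; pixel columns grow to the right and rows downward; lengths in m; the calibration is good to about 2 mm. A picture is of the moment at which its call begins: read the wrist's pose just before it. get_calibration takes no time and is no camera call; for the wrist camera it gives the pose at the moment of the call.
- r.close_job(): hands the job in, once; it reports no verdict.
The state is a dict: "clock": time; "joint_pos": joint angles; "qd": joint speeds; "joint_torque": joint torques, N m; "eef_pos": TCP position; "eef_rot": TCP orientation; "ft_force": force on the tool from outside, world axes, zero at the start; "ft_torque": the same for the moment, N m; "opening": finger opening in m.
Only numpy, scipy, OpenCV 4.12 (cv2) and the standard library are available. Lean on these libraries where they do the work, as an engineer would, in place of code of your own. Each camera call takes 0.05 s, during which the arm holds its last target. There are 200 camera calls.

## Working session

There is one attempt and no reset: what is moved stays moved. The work goes in short steps, Python scripts to look and compute and a tool call to move; the robot and the scene stay as the last step left them, time stands still between calls to the robot, and variables do not carry over. Pictures are saved under pics/ and viewed, about 8 in all and at most 12, crops included, and the job is handed in when it is done.

Besides the shell and the picture viewer there is one more tool, called after "Call:" as name(argument=value, ...) on one line, values as JSON. carry_out: Moves the arm, as the interface text tells. Its arguments: {"type":"object","properties":{"steps":{"type":"array","items":{"type":"object","properties":{"rx":{"type":"number","minimum":-1,"maximum":1},"ry":{"type":"number","minimum":-1,"maximum":1},"rz":{"type":"number","minimum":-1,"maximum":1},"dx":{"type":"number","minimum":-1,"maximum":1},"dy":{"type":"number","minimum":-1,"maximum":1},"dz":{"type":"number","minimum":-1,"maximum":1},"grip":{"type":"number"}}}},"force":{"type":"number"}},"required":["steps"]}

```bash
mkdir -p pics && ls
cat > h.py <<'E'
import numpy as np, cv2
from scipy.spatial.transform import Rotation as Ro
from workcell import r
def K(c,h=384):
    f=h/2/np.tan(np.radians(c["vfov"])/2); return np.array([[f,0,c["cx"]],[0,f,c["cy"]],[0,0,1]])
def rays(c,uv):
    p=cv2.undistortPoints(np.float64(uv).reshape(-1,1,2),K(c),np.float64(c["D"])).reshape(-1,2)
    d=np.c_[p,np.ones(len(p))]@np.array(c["R"]); o=-np.array(c["R"]).T@np.array(c["t"]); return o,d
def onz(c,uv,z):
    o,d=rays(c,uv); return o+d*((z-o[2])/d[:,2])[:,None]
E
python3 - <<'E'
from h import *
s=r.read_state(); print(s, r.pinch_z)
for n in("top","side"):
    c=r.get_calibration(n); p,d=r.camera(n); np.savez(n+".npz",p=p,d=d); cv2.imwrite(f"pics/{n}0.png",p)
    print(n,c, d[::96,::128])
E
```

```text
pics
{'clock': 0.0, 'joint_pos': array([-1.18470434e+00,  3.08984242e-01,  1.63519704e+00,  7.19718232e-06,
        1.19969575e+00, -6.96925430e-02]), 'qd': array([ 4.94126695e-04,  6.89355811e-04, -1.44270951e-03,  5.87052018e-05,
        3.88322399e-04,  6.92500186e-04]), 'joint_torque': array([ 1.44901649e-03, -4.15251625e+01, -2.76667571e+01, -1.43173697e-04,
        1.03361727e-02, -7.89317113e-06]), 'eef_pos': array([ 0.27477506, -0.56044186,  0.23005501]), 'eef_rot': array([ 8.48576061e-01, -5.29072173e-01, -9.22832625e-04, -6.73039251e-04]), 'ft_force': array([-0.7256478 ,  1.02772154,  0.77938817]), 'ft_torque': array([-0.01760823,  0.03681374,  0.02924705]), 'opening': 0.0854301688350155} -0.0187
top {'vfov': 50.370955125146615, 'cx': 255.79418344586153, 'cy': 188.5856664956214, 'D': array([-0.04609561,  0.        ,  0.        ,  0.        ,  0.        ]), 'R': array([[ 0.16899454, -0.98560958,  0.00382186],
       [-0.96447982, -0.16616785, -0.20534588],
       [ 0.20302594,  0.03101623, -0.978682  ]]), 't': array([-0.11325923,  0.64070656,  0.8326746 ])} [[0.3029022  0.22973134 0.21498647 0.19771338]
 [0.62786114 1.0168612  0.28647885 0.2737349 ]
 [0.63510025 0.96527624 0.9673863  0.9683279 ]
 [1.7749579  1.7744875  0.92530257 1.305914  ]]
side {'vfov': 54.950315808525254, 'cx': 251.07982980095022, 'cy': 192.74471828545958, 'D': array([-0.02346709,  0.        ,  0.        ,  0.        ,  0.        ]), 'R': array([[ 0.9600492 , -0.27971562,  0.00804347],
       [-0.17761357, -0.63131928, -0.75491018],
       [ 0.21623817,  0.72332229, -0.65577886]]), 't': array([-0.62308376,  0.15119294,  0.7500377 ])} [[2.747467   2.621824   2.5026784  1.2027752 ]
 [3.1415277  3.0663195  1.0778396  1.0647417 ]
 [2.2610416  2.279665   0.9330964  0.9405551 ]
 [0.71306235 1.751558   0.7189594  0.70611775]]
```

View pics/top0.png

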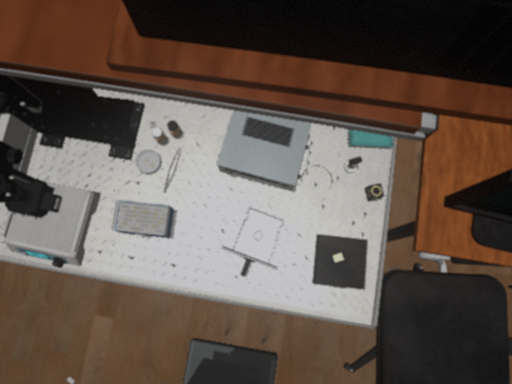

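View pics/side0.png

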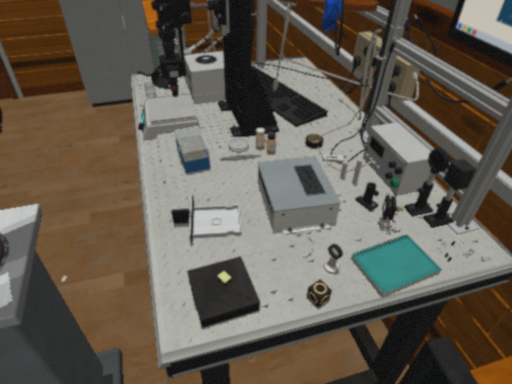

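The top view shows the cleaner at about (265,150), the tray at (257,235) with its handle at (246,267), and the sample block at (340,260) with the chip at (338,257). The side view shows the same layout. Next: measure edges with masks.

Run:
```python
from h import *
p=np.load("top.npz")["p"]; c=r.get_calibration("top")
hsv=cv2.cvtColor(p,cv2.COLOR_BGR2HSV); g=p.max(2)
def reg(m,x0,y0,x1,y1):
    o=np.zeros(m.shape,np.uint8); o[y0:y1,x0:x1]=m[y0:y1,x0:x1]*255; 
    cs=cv2.findContours(o,cv2.RETR_EXTERNAL,cv2.CHAIN_APPROX_NONE)[0]; return max(cs,key=cv2.contourArea)
def rep(n,cn,z):
    b=cv2.boxPoints(cv2.minAreaRect(cn)); w=onz(c,b,z); e=np.roll(w,-1,0)-w
    print(n,b.round(0).tolist(),"ctr",w.mean(0).round(4),"len",np.linalg.norm(e,axis=1).round(3),"ang",np.degrees(np.arctan2(e[:,1],e[:,0])).round(1))
rep("block",reg(g<70,305,225,375,295),.028)
rep("chip",reg((g>110),325,245,350,270),.04)
rep("grille",reg(g<75,235,112,300,150),.065)
rep("handle",reg(g<70,230,255,258,282),.046)
cl=(g>100)&(g<190)&(hsv[...,1]<60)
rep("cleaner",reg(cl,210,105,315,192),.065)
cv2.imwrite("pics/crop.png",cv2.resize(p[100:300,205:385],None,fx=3,fy=3,interpolation=cv2.INTER_CUBIC))
```

```text
block [[313.0, 284.0], [318.0, 235.0], [367.0, 240.0], [363.0, 288.0]] ctr [ 0.5271 -0.2152  0.028 ] len [0.107 0.113 0.107 0.11 ] ang [   2.9  -85.6 -178.4   94.4]
chip [[332.0, 255.0], [341.0, 252.0], [344.0, 259.0], [334.0, 263.0]] ctr [ 0.5349 -0.2059  0.04  ] len [0.023 0.018 0.023 0.018] ang [ -62.4 -153.7  117.5   26.5]
grille [[243.0, 134.0], [248.0, 117.0], [292.0, 129.0], [288.0, 145.0]] ctr [ 0.7871 -0.0069  0.065 ] len [0.041 0.105 0.041 0.104] ang [ -4.1 -96.  174.5  84.2]
handle [[242.0, 274.0], [247.0, 259.0], [250.0, 260.0], [245.0, 275.0]] ctr [ 0.4803 -0.0109  0.046 ] len [0.033 0.007 0.033 0.007] ang [ -8.7 -98.5 171.2  81.7]
cleaner [[199.0, 176.0], [210.0, 105.0], [325.0, 124.0], [313.0, 195.0]] ctr [ 7.42e-01 -5.00e-04  6.50e-02] len [0.17  0.267 0.169 0.257] ang [  2.4 -90.  178.9  90.3]
```

View pics/crop.png

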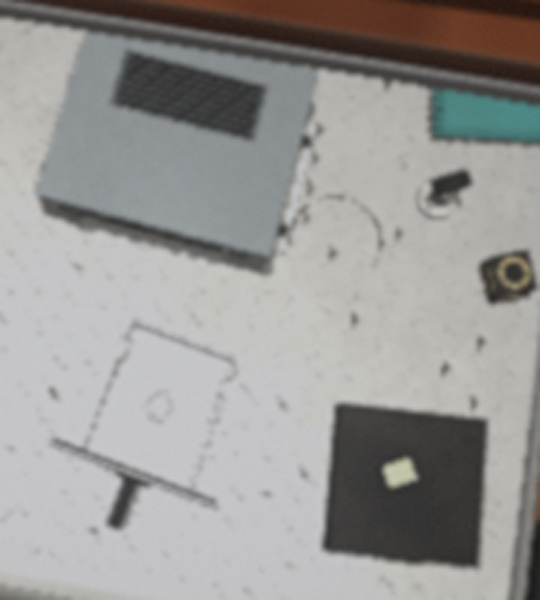

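The enlarged top view gives cleaner top corners at (218,165), (295,186), (310,123) and (233,113). The panel ends are at (223,247) and (277,268), and the ring at (258,236).

Run:
```python
from h import *
c=r.get_calibration("top")
f=lambda L,z: onz(c,np.array(L)/3.+[205,100],z)
C=f([(39,195),(270,258),(315,70),(85,40)],.065); print(C.round(4), C.mean(0))
fr=C[0]-C[1]; print("front len",np.linalg.norm(fr),"y-axis ang",np.degrees(np.arctan2(fr[1],fr[0])), "side", np.degrees(np.arctan2(*(C[3]-C[0])[1::-1])),np.degrees(np.arctan2(*(C[2]-C[1])[1::-1])), np.linalg.norm(C[3]-C[0]))
P=f([(53,440),(216,505)],.034); e=P[0]-P[1]; print("panel",P.round(4),np.linalg.norm(e),np.degrees(np.arctan2(e[1],e[0])),P.mean(0))
print("ring",f([(160,407)],.004)); N=f([(133,323),(235,362)],.012);e=N[0]-N[1]; print("nose",N,np.linalg.norm(e),np.degrees(np.arctan2(e[1],e[0])))
print("handle end/base",f([(116,520),(131,485)],.046))
print("tip, lens",f([(515,272)],.02),f([(440,205)],.0))
w=r.get_calibration("wrist"); s=r.read_state(); R=np.array(w["R"]); cp=-R.T@w["t"]; T=Ro.from_quat(s["eef_rot"]).as_matrix()
print("cam in tool",T.T@(cp-s["eef_pos"]),"axis",T.T@R[2],w["vfov"])
```

```text
[[ 0.6897  0.0893  0.065 ]
 [ 0.6715 -0.0875  0.065 ]
 [ 0.8225 -0.0996  0.065 ]
 [ 0.8165  0.0777  0.065 ]] [ 0.75005026 -0.00500964  0.065     ]
front len 0.177739900183064 y-axis ang 84.10480867114407 side -5.207247014016943 -4.558122327387039 0.12728255925879103
panel [[ 0.5151  0.0482  0.034 ]
 [ 0.4887 -0.0783  0.034 ]] 0.12917515276746444 78.23766454359287 [ 0.50188424 -0.01506887  0.034     ]
ring [[ 0.55532477 -0.02561964  0.004     ]]
nose [[ 0.61491448  0.00575729  0.012     ]
 [ 0.59833136 -0.07663799  0.012     ]] 0.08404749886480803 78.62049744396217
handle end/base [[ 0.46573492 -0.00824505  0.046     ]
 [ 0.49214394 -0.01461443  0.046     ]]
tip, lens [[ 0.70324648 -0.27992711  0.02      ]] [[ 0.75261302 -0.21965219  0.        ]]
cam in tool [-0.00117932 -0.07632814 -0.14255976] axis [-3.24577499e-05  2.97306120e-01  9.54782211e-01] 68.4093237310177
```

Call:
carry_out(steps=[{"dx": -0.016, "dy": -0.056, "dz": 0.009, "rz": -1, "grip": 1}, {"dx": -0.016, "dy": -0.056, "dz": 0.009, "rz": -1, "grip": 1}, {"dx": -0.016, "dy": -0.056, "dz": 0.009, "rz": -1, "grip": 1}, {"dx": -0.016, "dy": -0.056, "dz": 0.009, "rz": -1, "grip": 1}, {"dx": -0.016, "dy": -0.056, "dz": 0.009, "rz": -1, "grip": 1}])

```text
invalid input
```

Call:
carry_out(steps=[{"dx": 0.0145, "dy": -0.057, "dz": 0.009, "rz": -1, "grip": 1}, {"dx": 0.0145, "dy": -0.057, "dz": 0.009, "rz": -1, "grip": 1}, {"dx": 0.0145, "dy": -0.057, "dz": 0.009, "rz": -1, "grip": 1}, {"dx": 0.0145, "dy": -0.057, "dz": 0.009, "rz": -1, "grip": 1}, {"dx": 0.0145, "dy": -0.057, "dz": 0.009, "rz": -1, "grip": 1}])

```text
invalid input
```

Call:
carry_out(steps=[{"dx": 0.041, "dy": -0.042, "dz": 0.009, "rz": -1, "grip": 1}, {"dx": 0.041, "dy": -0.042, "dz": 0.009, "rz": -1, "grip": 1}, {"dx": 0.041, "dy": -0.042, "dz": 0.009, "rz": -1, "grip": 1}, {"dx": 0.041, "dy": -0.042, "dz": 0.009, "rz": -1, "grip": 1}, {"dx": 0.041, "dy": -0.042, "dz": 0.009, "rz": -1, "grip": 1}])

```text
invalid input
```

Call:
carry_out(steps=[{"dx": -0.016, "dy": -0.056, "dz": 0.009, "rx": 0, "ry": 0, "rz": -1, "grip": 1}, {"dx": -0.016, "dy": -0.056, "dz": 0.009, "rx": 0, "ry": 0, "rz": -1, "grip": 1}, {"dx": -0.016, "dy": -0.056, "dz": 0.009, "rx": 0, "ry": 0, "rz": -1, "grip": 1}, {"dx": -0.016, "dy": -0.056, "dz": 0.009, "rx": 0, "ry": 0, "rz": -1, "grip": 1}, {"dx": -0.016, "dy": -0.056, "dz": 0.009, "rx": 0, "ry": 0, "rz": -1, "grip": 1}], force=30)

```text
clock: 0.52
eef_pos: [0.3603, -0.4434, 0.208]
eef_rot: [0.957, -0.289, -0.0, -0.0]
ft_force: [0.7, 0.6, 0.6]
opening: 0.0854
```

Call:
carry_out(steps=[{"dx": 0.0145, "dy": -0.057, "dz": 0.009, "rx": 0, "ry": 0, "rz": -1, "grip": 1}, {"dx": 0.0145, "dy": -0.057, "dz": 0.009, "rx": 0, "ry": 0, "rz": -1, "grip": 1}, {"dx": 0.0145, "dy": -0.057, "dz": 0.009, "rx": 0, "ry": 0, "rz": -1, "grip": 1}, {"dx": 0.0145, "dy": -0.057, "dz": 0.009, "rx": 0, "ry": 0, "rz": -1, "grip": 1}, {"dx": 0.0145, "dy": -0.057, "dz": 0.009, "rx": 0, "ry": 0, "rz": -1, "grip": 1}])

```text
clock: 0.93
eef_pos: [0.4462, -0.326, 0.1857]
eef_rot: [1.0, -0.031, 0.0, -0.0]
ft_force: [0.6, 0.1, -0.2]
opening: 0.0854
```

Call:
carry_out(steps=[{"dx": 0.041, "dy": -0.042, "dz": 0.009, "rx": 0, "ry": 0, "rz": -1, "grip": 1}, {"dx": 0.041, "dy": -0.042, "dz": 0.009, "rx": 0, "ry": 0, "rz": -1, "grip": 1}, {"dx": 0.041, "dy": -0.042, "dz": 0.009, "rx": 0, "ry": 0, "rz": -1, "grip": 1}, {"dx": 0.041, "dy": -0.042, "dz": 0.009, "rx": 0, "ry": 0, "rz": -1, "grip": 1}, {"dx": 0.041, "dy": -0.042, "dz": 0.009, "rx": 0, "ry": 0, "rz": -1, "grip": 1}])

```text
clock: 1.35
eef_pos: [0.532, -0.2089, 0.1632]
eef_rot: [0.974, 0.228, 0.0, -0.0]
ft_force: [-0.0, 0.3, -0.4]
opening: 0.0856
```

```bash
cat >> h.py <<'E'
def yaw(q):
    x=Ro.from_quat(q).as_matrix()[:,0]; return np.degrees(np.arctan2(x[1],x[0]))
def totool(d,q): return Ro.from_quat(q).as_matrix().T@np.array(d)/0.5
def chip(z,name):
    c=r.get_calibration("wrist"); s=r.read_state(); p,d=r.camera("wrist"); cv2.imwrite("pics/"+name,p)
    h=cv2.cvtColor(p,cv2.COLOR_BGR2HSV); m=((h[...,0]>12)&(h[...,0]<40)&(h[...,1]>60)&(h[...,2]>90)).astype(np.uint8)*255
    cs=cv2.findContours(cv2.morphologyEx(m,cv2.MORPH_OPEN,np.ones((3,3))),cv2.RETR_EXTERNAL,cv2.CHAIN_APPROX_NONE)[0]
    for cn in sorted(cs,key=cv2.contourArea)[-2:]:
        w=onz(c,cn.reshape(-1,2),z); b=cv2.minAreaRect((w[:,:2]*1000).astype(np.float32)); bp=cv2.boxPoints(b)
        e=np.roll(bp,-1,0)-bp; print("area",cv2.contourArea(cn),"px",cn.mean((0,1)).round(),"ctr",np.round(b[0],1),"sides",np.linalg.norm(e,axis=1)[:2].round(1),"ang",np.degrees(np.arctan2(e[:2,1],e[:2,0])).round(1))
    print("tcp",s["eef_pos"].round(4),"yaw",yaw(s["eef_rot"]).round(2),"ft",s["ft_force"].round(1),"t",s["clock"],s["joint_pos"].round(2))
E
python3 -c "
from h import *
chip(.04,'w1.png')"
```

```text
area 3252.5 px [273. 318.] ctr [ 630.  -354.4] sides [140.8  66.4] ang [-0.1 89.9]
area 22788.5 px [ 60. 100.] ctr [ 356.3 -229.8] sides [199.9 138.2] ang [-78.4  11.6]
tcp [ 0.532  -0.2089  0.1632] yaw 26.41 ft [-0.   0.3 -0.4] t 1.35 [-0.45  0.28  1.82  0.    1.04 -0.91]
```

View pics/w1.png

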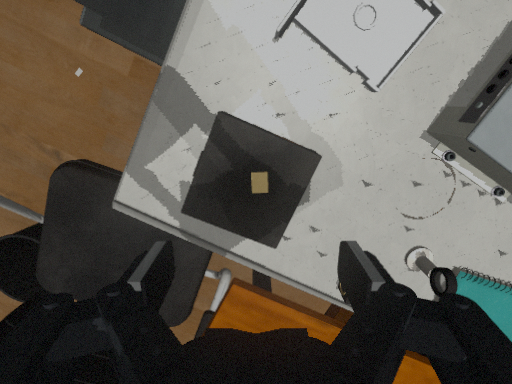

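The wrist view shows the chip at (260,182) on the block, the ring at (365,17) in the tray, and the fingers at the bottom. I'll measure the chip within a window.

```bash
python3 - <<'E'
from h import *
import re
t=open("h.py").read().replace("def chip(z,name):","def chip(z,name,win=(0,0,512,384),lo=90):").replace("(h[...,2]>90)).astype(np.uint8)*255","(h[...,2]>lo)).astype(np.uint8)*255; k=np.zeros_like(m); x0,y0,x1,y1=win; k[y0:y1,x0:x1]=m[y0:y1,x0:x1]; m=k")
open("h.py","w").write(t)
E
python3 - <<'E'
from h import *
chip(.04,'w2.png',(235,160,285,205),70)
c=r.get_calibration("wrist"); print("ring",onz(c,[(365,17)],.005))
p=cv2.imread("pics/w2.png"); print(p[170:196:5,246:276:5].max(2))
E
```

```text
area 326.5 px [256. 187.] ctr [ 534.4 -205.1] sides [21.4 15.8] ang [-63.3  26.7]
tcp [ 0.5327 -0.2036  0.162 ] yaw 26.73 ft [ 0.4  2.6 -0.1] t 1.4 [-0.44  0.28  1.82  0.01  1.04 -0.91]
ring [[ 0.55495241 -0.02130127  0.005     ]]
[[ 35  25  29  32  36  45]
 [ 31  36  27  32  30  28]
 [ 32 136 134 132  32  31]
 [ 27 134 132 132  26  36]
 [ 31 129 130 131  26  30]
 [ 29 132 131 134  35  28]]
```

Run:
```python
from h import *
chip(.04,'w3.png',(235,160,285,205),70)
s=r.read_state(); print(s["eef_pos"],s["eef_rot"])
p=cv2.imread("pics/w3.png"); c=r.get_calibration("wrist")
g=p.min(2)[0:45,335:400]; print(g.min(), np.percentile(g,[5,50]))
m=(g<np.percentile(g,50)-18).astype(np.uint8); cs=cv2.findContours(m,cv2.RETR_EXTERNAL,cv2.CHAIN_APPROX_NONE)[0]
for cn in sorted(cs,key=len)[-3:]:
    (u,v),ra=cv2.minEnclosingCircle(cn); print(u+335,v,ra,onz(c,[(u+335,v)],.005))
```

```text
area 327.5 px [258. 186.] ctr [ 534.3 -204.9] sides [21.5 16.6] ang [-62.9  27.1]
tcp [ 0.5315 -0.206   0.1622] yaw 26.44 ft [-0.6 -0.5  0.3] t 1.45 [-0.45  0.28  1.82  0.    1.04 -0.91]
[ 0.53098579 -0.20787599  0.16265397] [ 9.73794372e-01  2.27427116e-01 -9.34050318e-04 -7.44850233e-04]
89 [168.2 183. ]
360.5 6.5 0.7072067856788635 [[ 0.54653865 -0.01803549  0.005     ]]
366.5 18.5 10.12432861328125 [[ 0.55694551 -0.02399136  0.005     ]]
362.0 21.5 12.971221923828125 [[ 0.55448909 -0.02805289  0.005     ]]
```

Call:
carry_out(steps=[{"dx": 0.006, "dy": 0, "dz": 0.045, "rx": 0, "ry": 0, "rz": 0, "grip": 0}, {"dx": 0, "dy": 0, "dz": 0.045, "rx": 0, "ry": 0, "rz": 0, "grip": 0}, {"dx": 0, "dy": 0, "dz": 0.045, "rx": 0, "ry": 0, "rz": 0, "grip": 0}, {"dx": 0, "dy": 0, "dz": 0.045, "rx": 0, "ry": 0, "rz": 0, "grip": 0}, {"dx": 0, "dy": 0, "dz": 0, "rx": 0, "ry": 0, "rz": 0, "grip": 0}])

```text
clock: 1.92
eef_pos: [0.5293, -0.208, 0.0691]
eef_rot: [0.974, 0.225, -0.004, -0.003]
ft_force: [-0.6, 0.1, -0.2]
opening: 0.0428
```

Call:
carry_out(steps=[{"dx": 0, "dy": 0, "dz": 0, "rx": 0, "ry": 0, "rz": 0, "grip": 0}, {"dx": 0, "dy": 0, "dz": 0, "rx": 0, "ry": 0, "rz": 0, "grip": 0}, {"dx": 0, "dy": 0, "dz": 0, "rx": 0, "ry": 0, "rz": 0, "grip": 0}])

```text
clock: 2.17
eef_pos: [0.5352, -0.2099, 0.0757]
eef_rot: [0.974, 0.226, 0.001, 0.001]
ft_force: [-0.6, 0.1, 0.6]
opening: 0.0427
```

Run:
```python
from h import *
chip(.04,'w4.png',(200,120,330,330),70)
s=r.read_state(); print(s["eef_pos"],s["eef_rot"],s["opening"])
```

```text
area 194.5 px [237. 325.] ctr [ 562.  -294.7] sides [ 9.6 23.9] ang [-73.5  16.5]
area 668.0 px [257. 213.] ctr [ 534.1 -205.1] sides [21.4 16.3] ang [-63.2  26.8]
tcp [ 0.5352 -0.2099  0.0757] yaw 26.07 ft [-0.6  0.1  0.6] t 2.1667 [-0.45  0.41  1.86 -0.    0.88 -0.9 ]
[ 0.5352175  -0.20979995  0.07575196] [0.97420955 0.22563772 0.00141018 0.00117622] 0.042314739303756954
```

View pics/w4.png

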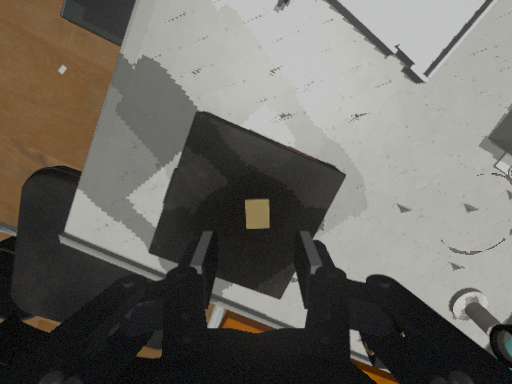

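The chip is at (257,213), midway between the fingers. I'll correct sideways and descend.

Call:
carry_out(steps=[{"dx": 0.002, "dy": -0.009, "dz": 0.024, "rx": 0, "ry": 0, "rz": 0, "grip": 0}, {"dx": 0, "dy": 0, "dz": 0.024, "rx": 0, "ry": 0, "rz": 0, "grip": 0}, {"dx": 0, "dy": 0, "dz": 0.018, "rx": 0, "ry": 0, "rz": 0, "grip": 0}, {"dx": 0, "dy": 0, "dz": 0.01, "rx": 0, "ry": 0, "rz": 0, "grip": 0}, {"dx": 0, "dy": 0, "dz": 0.005, "rx": 0, "ry": 0, "rz": 0, "grip": 0}])

```text
clock: 2.63
eef_pos: [0.5314, -0.2035, 0.0313]
eef_rot: [0.974, 0.226, -0.001, -0.001]
ft_force: [-0.5, -0.4, 0.5]
opening: 0.0422
```

Call:
carry_out(steps=[{"dx": 0, "dy": 0, "dz": 0, "rx": 0, "ry": 0, "rz": 0, "grip": 0}, {"dx": 0, "dy": 0, "dz": 0, "rx": 0, "ry": 0, "rz": 0, "grip": 0}, {"dx": 0, "dy": 0, "dz": 0, "rx": 0, "ry": 0, "rz": 0, "grip": 0}, {"dx": 0, "dy": 0, "dz": 0, "rx": 0, "ry": 0, "rz": 0, "grip": 0}])

```text
clock: 2.97
eef_pos: [0.5333, -0.2045, 0.0338]
eef_rot: [0.974, 0.226, 0.0, 0.0]
ft_force: [-0.1, 0.6, -1.1]
opening: 0.0426
```

Run:
```python
from h import *
chip(.04,'w5.png',(200,120,330,330),70)
chip(.04,'w5.png',(200,120,330,330),70)
```

```text
area 6.0 px [310. 175.] ctr [ 539.2 -154.2] sides [1.  1.6] ang [-63.9  26.1]
area 1021.5 px [256. 252.] ctr [ 534. -205.] sides [22.1 16.2] ang [-63.  27.]
tcp [ 0.5333 -0.2045  0.0338] yaw 26.11 ft [-0.1  0.6 -1.1] t 2.9667 [-0.44  0.47  1.87  0.    0.8  -0.9 ]
area 9.0 px [292. 168.] ctr [ 529.1 -154.8] sides [1.5 2. ] ang [-63.9  26.1]
area 1022.0 px [256. 252.] ctr [ 533.9 -205. ] sides [22.1 16.2] ang [-63.  27.]
tcp [ 0.5332 -0.2045  0.0338] yaw 26.12 ft [ 1.   0.1 -0.7] t 3.0167 [-0.44  0.47  1.87  0.    0.8  -0.9 ]
```

Call:
carry_out(steps=[{"dx": 0.001, "dy": 0.001, "dz": 0.002, "rx": 0, "ry": 0, "rz": -0.1, "grip": -0.2}, {"dx": 0, "dy": 0, "dz": 0, "rx": 0, "ry": 0, "rz": 0, "grip": -0.4}, {"dx": 0, "dy": 0, "dz": 0, "rx": 0, "ry": 0, "rz": 0, "grip": -0.6}, {"dx": 0, "dy": 0, "dz": 0, "rx": 0, "ry": 0, "rz": 0, "grip": -0.8}, {"dx": 0, "dy": 0, "dz": 0, "rx": 0, "ry": 0, "rz": 0, "grip": -1}], force=20)

```text
clock: 3.48
eef_pos: [0.5335, -0.2045, 0.0324]
eef_rot: [0.973, 0.231, 0.0, 0.0]
ft_force: [0.4, 0.1, 0.9]
opening: 0.0148
```

Call:
carry_out(steps=[{"dx": 0, "dy": 0, "dz": 0, "rx": 0, "ry": 0, "rz": 0, "grip": -1}, {"dx": 0, "dy": 0, "dz": 0, "rx": 0, "ry": 0, "rz": 0, "grip": -1}, {"dx": 0, "dy": 0, "dz": 0, "rx": 0, "ry": 0, "rz": 0, "grip": -1}])

```text
clock: 3.73
eef_pos: [0.5335, -0.2045, 0.0324]
eef_rot: [0.973, 0.231, 0.0, 0.0]
ft_force: [0.5, 0.2, 0.4]
opening: 0.0153
```

Call:
carry_out(steps=[{"dx": 0, "dy": 0, "dz": -0.02, "rx": 0, "ry": 0, "rz": 0, "grip": -1}, {"dx": 0, "dy": 0, "dz": -0.04, "rx": 0, "ry": 0, "rz": 0, "grip": -1}, {"dx": 0, "dy": 0, "dz": -0.04, "rx": 0, "ry": 0, "rz": 0, "grip": -1}, {"dx": 0.017, "dy": -0.025, "dz": -0.02, "rx": 0, "ry": 0, "rz": 0, "grip": -1}, {"dx": 0.033, "dy": -0.05, "dz": 0, "rx": 0, "ry": 0, "rz": 0, "grip": -1}])

```text
clock: 4.15
eef_pos: [0.542, -0.1629, 0.0964]
eef_rot: [0.973, 0.229, 0.003, 0.003]
ft_force: [0.5, -0.1, 0.2]
opening: 0.0149
```

Call:
carry_out(steps=[{"dx": 0.033, "dy": -0.05, "dz": 0, "rx": 0, "ry": 0, "rz": 0, "grip": -1}, {"dx": 0.033, "dy": -0.05, "dz": 0, "rx": 0, "ry": 0, "rz": 0, "grip": -1}, {"dx": 0.017, "dy": -0.025, "dz": 0, "rx": 0, "ry": 0, "rz": 0, "grip": -1}, {"dx": 0, "dy": 0, "dz": 0, "rx": 0, "ry": 0, "rz": 0, "grip": -1}, {"dx": 0, "dy": 0, "dz": 0, "rx": 0, "ry": 0, "rz": 0, "grip": -1}])

```text
clock: 4.57
eef_pos: [0.548, -0.0847, 0.0928]
eef_rot: [0.973, 0.232, 0.0, 0.0]
ft_force: [0.2, 0.1, -0.5]
opening: 0.015
```

Call:
carry_out(steps=[{"dx": 0, "dy": 0, "dz": 0, "rx": 0, "ry": 0, "rz": 0, "grip": -1}, {"dx": 0, "dy": 0, "dz": 0, "rx": 0, "ry": 0, "rz": 0, "grip": -1}, {"dx": 0, "dy": 0, "dz": 0, "rx": 0, "ry": 0, "rz": 0, "grip": -1}])

```text
clock: 4.82
eef_pos: [0.5478, -0.0864, 0.0924]
eef_rot: [0.973, 0.23, 0.0, 0.0]
ft_force: [0.2, 0.0, 0.2]
opening: 0.015
```

Run:
```python
from h import *
s=r.read_state(); c=r.get_calibration("wrist"); p,d=r.camera("wrist"); cv2.imwrite("pics/w6.png",p)
print(s["eef_pos"],yaw(s["eef_rot"]),s["opening"])
K_=K(c); e=(np.array(c["R"])@[.555,-.026,.005]+c["t"]); print("expect ring px",K_@e/e[2])
```

```text
[ 0.54782984 -0.08639812  0.09236006] 26.6317211910616 0.01497113736885705
expect ring px [296.91386078 136.4221676    1.        ]
```

View pics/w6.png

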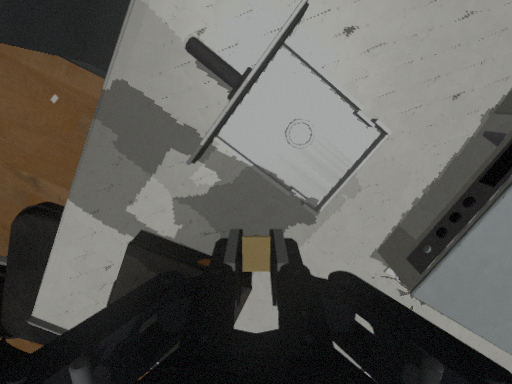

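The wrist view shows the ring at (299,132), panel ends at (304,3) and (193,161), nose corners at (383,130) and (318,210), and the handle end at (192,45). The chip is held level at (256,254).

Run:
```python
from h import *
s=r.read_state(); c=r.get_calibration("wrist"); p=cv2.imread("pics/w6.png")
g=p.min(2)[105:160,270:330].astype(int); m=(g<np.median(g)-12); v,u=np.nonzero(m); 
k=(np.hypot(u+270-299,v+105-132)<18); A=np.c_[u+270,v+105][k].astype(np.float32); print("ring fit",cv2.fitEllipse(cv2.convexHull(A)))
ctr=cv2.fitEllipse(cv2.convexHull(A))[0]
R1=onz(c,[ctr,(299,132)],.005); print(R1)
P=onz(c,[(304,3),(193,161)],.034); N=onz(c,[(383,130),(318,210)],.012); H=onz(c,[(192,45),(240,84)],.046)
for a in(P,N,H): e=a[0]-a[1]; print(a.round(4),np.linalg.norm(e),np.degrees(np.arctan2(e[1],e[0])))
d=R1[0]-s["eef_pos"]; d[2]=0; print("to ring",d,totool(d,s["eef_rot"]))
```

```text
ring fit ((299.54315185546875, 133.20477294921875), (29.62604331970215, 30.374990463256836), 59.178123474121094)
[[ 0.55560039 -0.02268634  0.005     ]
 [ 0.55474542 -0.02204867  0.005     ]]
[[ 0.5138  0.0492  0.034 ]
 [ 0.4911 -0.0737  0.034 ]] 0.12497042916629118 79.54208808929737
[[ 0.6112  0.0089  0.012 ]
 [ 0.5996 -0.0715  0.012 ]] 0.08116666774337827 81.76154433850763
[[ 0.464  -0.0047  0.046 ]
 [ 0.4997 -0.0118  0.046 ]] 0.03640473941021572 168.76093898577437
to ring [0.00780427 0.0636344  0.        ] [ 7.09982469e-02 -1.06771828e-01 -1.94112530e-05]
```

Call:
carry_out(steps=[{"dx": 0.02, "dy": -0.03, "dz": 0, "rx": 0, "ry": 0, "rz": 0, "grip": -1}, {"dx": 0.026, "dy": -0.039, "dz": 0, "rx": 0, "ry": 0, "rz": 0, "grip": -1}, {"dx": 0.017, "dy": -0.026, "dz": 0.02, "rx": 0, "ry": 0, "rz": 0, "grip": -1}, {"dx": 0.008, "dy": -0.012, "dz": 0.02, "rx": 0, "ry": 0, "rz": 0, "grip": -1}, {"dx": 0, "dy": 0, "dz": 0.02, "rx": 0, "ry": 0, "rz": 0, "grip": -1}])

```text
clock: 5.28
eef_pos: [0.5556, -0.0208, 0.0617]
eef_rot: [0.973, 0.232, 0.0, -0.0]
ft_force: [-0.7, 0.1, -0.1]
opening: 0.0148
```

Call:
carry_out(steps=[{"dx": 0, "dy": 0, "dz": 0.02, "rx": 0, "ry": 0, "rz": 0, "grip": -1}, {"dx": 0, "dy": 0, "dz": 0, "rx": 0, "ry": 0, "rz": 0, "grip": -1}, {"dx": 0, "dy": 0, "dz": 0, "rx": 0, "ry": 0, "rz": 0, "grip": -1}, {"dx": 0, "dy": 0, "dz": 0, "rx": 0, "ry": 0, "rz": 0, "grip": -1}])

```text
clock: 5.62
eef_pos: [0.5555, -0.0224, 0.0521]
eef_rot: [0.973, 0.231, -0.0, 0.0]
ft_force: [-0.2, 0.6, 0.0]
opening: 0.0148
```

Run:
```python
from h import *
s=r.read_state()
chip(s["eef_pos"][2]+.0076,'w7.png',(200,200,320,300),70)
p=cv2.imread("pics/w7.png"); cv2.imwrite("pics/w7c.png",cv2.resize(p[150:320,150:370],None,fx=3,fy=3))
```

```text
area 947.0 px [256. 253.] ctr [555.9 -22.8] sides [21.9 14.8] ang [-63.4  26.6]
tcp [ 0.5555 -0.0224  0.0521] yaw 26.66 ft [-0.2  0.6  0. ] t 5.6167 [-0.12  0.42  1.91 -0.    0.82 -0.58]
```

View pics/w7c.png

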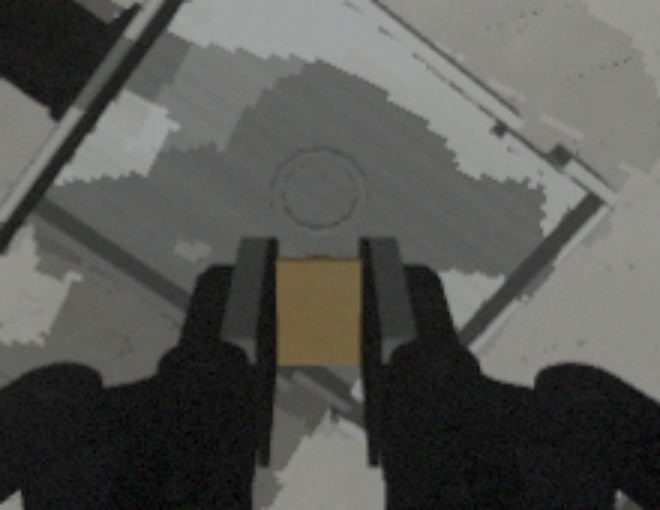

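The ring is at crop (317,188), which is pixel (255.7,212.7), ahead of the held chip.

Run:
```python
from h import *
c=r.get_calibration("wrist"); s=r.read_state()
R1=onz(c,[(255.7,212.7)],.004)[0]; print(R1); d=R1-np.array([.5559,-.0228,.004]); print(d,totool(d,s["eef_rot"]),s["eef_pos"])
```

```text
[ 0.5559269  -0.02177736  0.004     ]
[2.68971477e-05 1.02263672e-03 3.46944695e-18] [ 9.65767262e-04 -1.80369919e-03 -3.32142648e-07] [ 0.55588801 -0.02228994  0.05251089]
```

Call:
carry_out(steps=[{"dx": 0.001, "dy": -0.002, "dz": 0.026, "rx": 0, "ry": 0, "rz": 0, "grip": -1}, {"dx": 0, "dy": 0, "dz": 0.026, "rx": 0, "ry": 0, "rz": 0, "grip": -1}, {"dx": 0, "dy": 0, "dz": 0.018, "rx": 0, "ry": 0, "rz": 0, "grip": -1}, {"dx": 0, "dy": 0, "dz": 0.01, "rx": 0, "ry": 0, "rz": 0, "grip": -1}, {"dx": 0, "dy": 0, "dz": 0.006, "rx": 0, "ry": 0, "rz": 0, "grip": -1}])

```text
clock: 6.08
eef_pos: [0.5541, -0.0202, 0.0074]
eef_rot: [0.973, 0.231, -0.001, -0.001]
ft_force: [0.0, 0.4, -0.1]
opening: 0.0146
```

Call:
carry_out(steps=[{"dx": 0, "dy": 0, "dz": 0.003, "rx": 0, "ry": 0, "rz": 0, "grip": -1}, {"dx": 0, "dy": 0, "dz": 0, "rx": 0, "ry": 0, "rz": 0, "grip": -1}, {"dx": 0, "dy": 0, "dz": 0, "rx": 0, "ry": 0, "rz": 0, "grip": -1}, {"dx": 0, "dy": 0, "dz": 0, "rx": 0, "ry": 0, "rz": 0, "grip": -1}])

```text
clock: 6.42
eef_pos: [0.5561, -0.0205, 0.0082]
eef_rot: [0.973, 0.231, 0.001, 0.0]
ft_force: [0.2, -0.1, 0.0]
opening: 0.015
```

Call:
carry_out(steps=[{"dx": 0, "dy": 0.001, "dz": 0.002, "rx": 0, "ry": 0, "rz": 0, "grip": -1}, {"dx": 0, "dy": 0, "dz": 0, "rx": 0, "ry": 0, "rz": 0, "grip": -1}, {"dx": 0, "dy": 0, "dz": 0, "rx": 0, "ry": 0, "rz": 0, "grip": -0.6}, {"dx": 0, "dy": 0, "dz": 0, "rx": 0, "ry": 0, "rz": 0, "grip": -0.5}, {"dx": 0, "dy": 0, "dz": 0, "rx": 0, "ry": 0, "rz": 0, "grip": -0.4}])

```text
clock: 6.83
eef_pos: [0.5558, -0.0209, 0.0069]
eef_rot: [0.973, 0.231, 0.0, 0.0]
ft_force: [-0.3, -0.1, 1.3]
opening: 0.0258
```

Call:
carry_out(steps=[{"dx": 0, "dy": 0, "dz": 0, "rx": 0, "ry": 0, "rz": 0, "grip": -0.3}, {"dx": 0, "dy": 0, "dz": 0, "rx": 0, "ry": 0, "rz": 0, "grip": -0.2}, {"dx": 0, "dy": 0, "dz": -0.01, "rx": 0, "ry": 0, "rz": 0, "grip": -0.2}, {"dx": 0, "dy": 0, "dz": -0.04, "rx": 0, "ry": 0, "rz": 0, "grip": -0.2}, {"dx": 0, "dy": 0, "dz": -0.06, "rx": 0, "ry": 0, "rz": 0, "grip": -0.2}])

```text
clock: 7.25
eef_pos: [0.5525, -0.0205, 0.0597]
eef_rot: [0.973, 0.231, -0.003, -0.001]
ft_force: [0.7, -0.1, -0.8]
opening: 0.0344
```

Call:
carry_out(steps=[{"dx": 0, "dy": 0, "dz": -0.06, "rx": 0, "ry": 0, "rz": 0, "grip": -0.2}, {"dx": 0, "dy": 0.02, "dz": -0.06, "rx": 0, "ry": 0, "rz": 0, "grip": -0.2}, {"dx": 0, "dy": 0, "dz": 0, "rx": 0, "ry": 0, "rz": 0, "grip": -0.2}, {"dx": 0, "dy": 0, "dz": 0, "rx": 0, "ry": 0, "rz": 0, "grip": -0.2}, {"dx": 0, "dy": 0, "dz": 0, "rx": 0, "ry": 0, "rz": 0, "grip": -0.2}])

```text
clock: 7.67
eef_pos: [0.5598, -0.0297, 0.1218]
eef_rot: [0.973, 0.231, -0.0, -0.0]
ft_force: [-0.1, 1.0, -0.1]
opening: 0.034
```

Run:
```python
from h import *
chip(.0145,'w8.png',(200,120,330,260),70)
s=r.read_state(); c=r.get_calibration("wrist"); np.savez("w8c.npz",**{k:np.array(v) for k,v in c.items()}); print(s["opening"])
```

```text
area 351.5 px [256. 180.] ctr [556.3 -21.5] sides [20.9 14.8] ang [-63.3  26.7]
tcp [ 0.5598 -0.0297  0.1218] yaw 26.7 ft [-0.1  1.  -0.1] t 7.6667 [-0.13  0.32  1.87  0.    0.96 -0.6 ]
0.034197666125102985
```

View pics/w8.png

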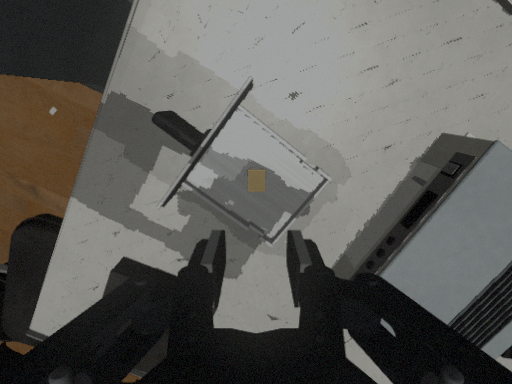

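The chip holder stands in the ring at (256,180). The panel ends are at (250,80) and (163,205), and the handle end at (155,115). The cleaner's front top edge runs from (498,141) to about (382,273), with its bottom left corner at (443,134).

Run:
```python
from h import *
c=dict(np.load("w8c.npz")); a=lambda e:np.degrees(np.arctan2(e[1],e[0]))
P=onz(c,[(251,79),(162,205)],.034); e=P[0]-P[1]; print("panel",P.round(4),P.mean(0).round(4),np.linalg.norm(e),a(e))
N=onz(c,[(328,180),(271,242)],.012); e=N[0]-N[1]; print("nose",N.round(4),np.linalg.norm(e),a(e))
H=onz(c,[(155,116)],.046); print("hend",H, "yaw from ring", a(np.array([.556,-.022,0])-H[0]))
T=onz(c,[(498,141),(382,273)],.065); e=T[0]-T[1]; print("front top",T.round(4),a(e))
B=onz(c,[(443,134),(337,276)],.0); e=B[0]-B[1]; print("front bottom",B.round(4),a(e))
# side camera: cleaner corners/line
p=cv2.imread("pics/side0.png"); cv2.imwrite("pics/sc.png",cv2.resize(p[145:260,165:345],None,fx=4,fy=4,interpolation=cv2.INTER_CUBIC))
```

```text
panel [[ 0.5135  0.0531  0.034 ]
 [ 0.4899 -0.0729  0.034 ]] [ 0.5017 -0.0099  0.034 ] 0.12813412280858258 79.37516025718499
nose [[ 0.6146  0.0083  0.012 ]
 [ 0.5971 -0.0716  0.012 ]] 0.08182205617153682 77.6074593324282
hend [[ 0.46141953 -0.00293239  0.046     ]] yaw from ring -11.398164362179523
front top [[ 0.6886  0.0936  0.065 ]
 [ 0.6756 -0.0326  0.065 ]] 84.09500869882136
front bottom [[ 0.6916  0.0928  0.    ]
 [ 0.6833 -0.0811  0.    ]] 87.26400790880216
```

View pics/sc.png

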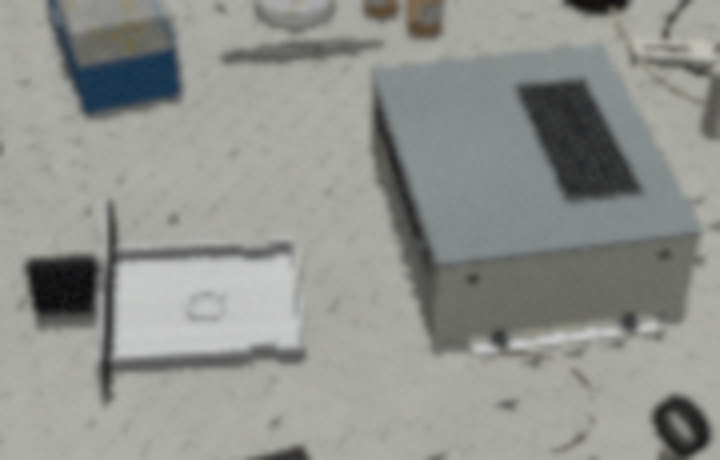

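The side crop gives cleaner top corners at full pixels (259,162), (274.3,211.3), (339.3,202.5) and (315,156.8), and the near bottom corner at (274.3,232.5).

Run:
```python
from h import *
c=r.get_calibration("side"); a=lambda e:np.degrees(np.arctan2(e[1],e[0]))
f=lambda L,z: onz(c,np.array(L)/4.+[165,145],z)
T=f([(376,68),(437,265),(697,230),(600,47)],.065); print(T.round(4))
for i,j in((0,1),(3,2),(2,1),(3,0)): e=T[i]-T[j]; print(a(e),np.linalg.norm(e))
print(f([(437,350)],0))
```

```text
[[ 0.6946  0.0879  0.065 ]
 [ 0.6737 -0.0903  0.065 ]
 [ 0.8203 -0.103   0.065 ]
 [ 0.8389  0.0711  0.065 ]]
83.27934411226303 0.17939618762340134
83.904445260481 0.1750433750797676
-4.9359992572362925 0.14718472668325489
-6.633626075167872 0.14520380204435163
[[ 0.67635466 -0.09232429  0.        ]]
```

Call:
carry_out(steps=[{"dx": -0.0082, "dy": -0.0179, "dz": 0.0045, "rx": 0, "ry": 0, "rz": -0.961, "grip": 0}, {"dx": -0.0082, "dy": -0.0179, "dz": 0.0045, "rx": 0, "ry": 0, "rz": -0.961, "grip": 0}, {"dx": -0.0082, "dy": -0.0179, "dz": 0.0045, "rx": 0, "ry": 0, "rz": -0.961, "grip": 0}, {"dx": -0.0082, "dy": -0.0179, "dz": 0.0045, "rx": 0, "ry": 0, "rz": -0.961, "grip": 0}, {"dx": -0.0082, "dy": -0.0179, "dz": 0.0045, "rx": 0, "ry": 0, "rz": -0.961, "grip": 0}])

```text
clock: 8.13
eef_pos: [0.5145, -0.0069, 0.1083]
eef_rot: [0.884, 0.468, -0.002, -0.001]
ft_force: [0.1, -0.1, 0.6]
opening: 0.0426
```

Call:
carry_out(steps=[{"dx": -0.0082, "dy": -0.0179, "dz": 0.0045, "rx": 0, "ry": 0, "rz": -0.961, "grip": 0}, {"dx": -0.0082, "dy": -0.0179, "dz": 0.0045, "rx": 0, "ry": 0, "rz": -0.961, "grip": 0}, {"dx": -0.0082, "dy": -0.0179, "dz": 0.0045, "rx": 0, "ry": 0, "rz": -0.961, "grip": 0}, {"dx": -0.0082, "dy": -0.0179, "dz": 0.0045, "rx": 0, "ry": 0, "rz": -0.961, "grip": 0}, {"dx": 0, "dy": 0, "dz": 0, "rx": 0, "ry": 0, "rz": 0, "grip": 0}])

```text
clock: 8.55
eef_pos: [0.4732, -0.0062, 0.0988]
eef_rot: [0.773, 0.634, -0.003, -0.003]
ft_force: [0.7, 0.2, -0.4]
opening: 0.043
```

Call:
carry_out(steps=[{"dx": 0, "dy": 0, "dz": 0, "rx": 0, "ry": 0, "rz": 0, "grip": 0}, {"dx": 0, "dy": 0, "dz": 0, "rx": 0, "ry": 0, "rz": 0, "grip": 0}, {"dx": 0, "dy": 0, "dz": 0, "rx": 0, "ry": 0, "rz": 0, "grip": 0}])

```text
clock: 8.8
eef_pos: [0.4784, -0.0067, 0.1014]
eef_rot: [0.774, 0.633, 0.0, 0.0]
ft_force: [0.4, -0.9, 0.6]
opening: 0.0426
```

Run:
```python
from h import *
chip(.0145,'w9.png',(120,0,400,200),70)
s=r.read_state(); c=r.get_calibration("wrist"); np.savez("w9c.npz",**{k:np.array(v) for k,v in c.items()}); print(s["opening"],s["ft_torque"])
```

```text
area 20617.5 px [246.  48.] ctr [355.3  12.8] sides [ 77.7 220.8] ang [-0.3 89.7]
tcp [ 0.4784 -0.0067  0.1014] yaw 78.53 ft [ 0.4 -0.9  0.6] t 8.8 [-0.11  0.2   2.07  0.    0.87 -1.48]
0.04261999530821923 [-0.03324003 -0.0405781  -0.0064607 ]
```

View pics/w9.png

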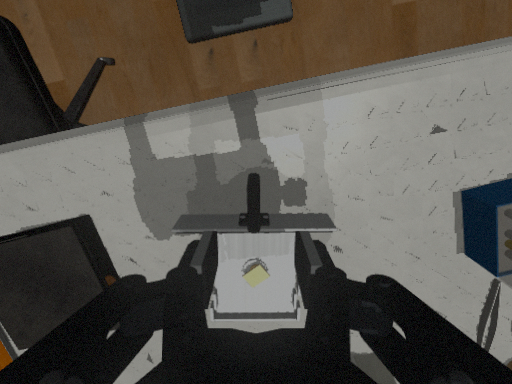

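The wrist view shows the handle blade running from (253,176) to (253,222), the panel at row 222, and the fingers straddling the line at about column 257.

Run:
```python
from h import *
c=dict(np.load("w9c.npz")); s=r.read_state(); p=cv2.imread("pics/w9.png")
R=Ro.from_quat(s["eef_rot"]).as_matrix()
for v in(185,195,205): 
    row=p[v,225:285].max(1); u=np.nonzero(row<50)[0]+225; print(v,u.min(),u.max(),len(u)); w=onz(c,[(u.mean(),v)],.046)[0]; print(w,(R.T@(w-s["eef_pos"]))*1000)
P=onz(c,[(174,222),(334,222)],.034); e=P[1]-P[0]; print("panel",P,P.mean(0),np.degrees(np.arctan2(e[1],e[0])))
print((R.T@(onz(c,[(253,175)],.046)[0]-s["eef_pos"]))*1000)
```

```text
185 247 259 13
[ 0.45998512 -0.00397911  0.046     ] [ -0.93567406 -18.66129624  55.54237648]
195 247 259 13
[ 0.4675243  -0.00553416  0.046     ] [ -0.96258124 -10.96346738  55.54620905]
205 247 259 13
[ 0.47523394 -0.00712445  0.046     ] [-0.99018159 -3.09156482 55.55012827]
panel [[ 0.48121695 -0.07373898  0.034     ]
 [ 0.50701338  0.0531307   0.034     ]] [ 0.49411517 -0.01030414  0.034     ] 78.50671887374192
[ -0.90943411 -26.19167564  55.53862727]
```

Call:
carry_out(steps=[{"dx": -0.002, "dy": 0, "dz": 0.04, "rx": 0, "ry": 0, "rz": 0, "grip": 0}, {"dx": 0, "dy": 0, "dz": 0.045, "rx": 0, "ry": 0, "rz": 0, "grip": 0}, {"dx": 0, "dy": 0, "dz": 0.04, "rx": 0, "ry": 0, "rz": 0, "grip": 0}, {"dx": 0, "dy": 0, "dz": 0.03, "rx": 0, "ry": 0, "rz": 0, "grip": 0}, {"dx": 0, "dy": 0, "dz": 0.016, "rx": 0, "ry": 0, "rz": 0, "grip": 0}])

```text
clock: 9.27
eef_pos: [0.4766, -0.0076, 0.0142]
eef_rot: [0.774, 0.633, -0.001, -0.001]
ft_force: [-0.3, 0.4, -0.2]
opening: 0.0429
```

Call:
carry_out(steps=[{"dx": 0, "dy": 0, "dz": 0.004, "rx": 0, "ry": 0, "rz": 0, "grip": 0}, {"dx": 0, "dy": 0, "dz": 0, "rx": 0, "ry": 0, "rz": 0, "grip": 0}, {"dx": 0, "dy": 0, "dz": 0, "rx": 0, "ry": 0, "rz": 0, "grip": 0}, {"dx": 0, "dy": 0, "dz": 0, "rx": 0, "ry": 0, "rz": 0, "grip": 0}])

```text
clock: 9.6
eef_pos: [0.4788, -0.0079, 0.0151]
eef_rot: [0.774, 0.633, 0.001, 0.001]
ft_force: [0.4, 0.3, 0.7]
opening: 0.0426
```

Call:
carry_out(steps=[{"dx": 0, "dy": 0, "dz": 0, "rx": 0, "ry": 0, "rz": 0, "grip": -0.2}, {"dx": 0, "dy": 0, "dz": 0, "rx": 0, "ry": 0, "rz": 0, "grip": -0.4}, {"dx": 0, "dy": 0, "dz": 0, "rx": 0, "ry": 0, "rz": 0, "grip": -0.6}, {"dx": 0, "dy": 0, "dz": 0, "rx": 0, "ry": 0, "rz": 0, "grip": -0.7}, {"dx": 0, "dy": 0, "dz": 0, "rx": 0, "ry": 0, "rz": 0, "grip": -0.8}], force=20)

```text
clock: 10.02
eef_pos: [0.4777, -0.0078, 0.0144]
eef_rot: [0.774, 0.633, 0.0, 0.0]
ft_force: [-0.5, -0.6, 1.1]
opening: 0.0095
```

Call:
carry_out(steps=[{"dx": 0, "dy": 0, "dz": 0, "rx": 0, "ry": 0, "rz": 0, "grip": -0.9}, {"dx": 0, "dy": 0, "dz": 0, "rx": 0, "ry": 0, "rz": 0, "grip": -1}, {"dx": 0, "dy": 0, "dz": 0, "rx": 0, "ry": 0, "rz": 0, "grip": -1}, {"dx": 0, "dy": 0, "dz": 0, "rx": 0, "ry": 0, "rz": 0, "grip": -1}], force=60)

```text
clock: 10.35
eef_pos: [0.4777, -0.0078, 0.0144]
eef_rot: [0.774, 0.633, 0.0, 0.0]
ft_force: [-1.7, -0.2, 5.6]
opening: 0.0093
```

Run:
```python
from h import *
chip(.0145,'w10.png',(200,160,320,384),70)
s=r.read_state(); print(s["opening"],s["ft_torque"],s["eef_rot"])
```

```text
tcp [ 0.4777 -0.0078  0.0144] yaw 78.6 ft [-1.7 -0.2  5.6] t 10.35 [-0.11  0.37  2.09  0.    0.68 -1.48]
0.009182596135697529 [-0.13014388  0.17272035 -0.04144387] [7.73828504e-01 6.33395169e-01 3.87885827e-05 7.04801240e-05]
```

Call:
carry_out(steps=[{"dx": 0, "dy": 0, "dz": -0.001, "rx": 0, "ry": 0, "rz": 0, "grip": -1}, {"dx": 0.002, "dy": 0.003, "dz": 0, "rx": 0, "ry": 0, "rz": -0.15, "grip": -1}, {"dx": 0.004, "dy": 0.006, "dz": 0, "rx": 0, "ry": 0, "rz": -0.25, "grip": -1}, {"dx": 0.004, "dy": 0.009, "dz": 0, "rx": 0, "ry": 0, "rz": -0.25, "grip": -1}, {"dx": 0.005, "dy": 0.01, "dz": 0, "rx": 0, "ry": 0, "rz": -0.15, "grip": -1}])

```text
clock: 10.82
eef_pos: [0.4916, -0.0027, 0.0145]
eef_rot: [0.746, 0.666, -0.001, -0.001]
ft_force: [-4.4, -2.7, 6.1]
opening: 0.0093
```

Call:
carry_out(steps=[{"dx": 0.006, "dy": 0.012, "dz": 0, "rx": 0, "ry": 0, "rz": -0.1, "grip": -1}, {"dx": 0.007, "dy": 0.013, "dz": 0, "rx": 0, "ry": 0, "rz": 0, "grip": -1}, {"dx": 0.007, "dy": 0.013, "dz": 0, "rx": 0, "ry": 0, "rz": 0, "grip": -1}, {"dx": 0.006, "dy": 0.01, "dz": 0, "rx": 0, "ry": 0, "rz": 0, "grip": -1}, {"dx": 0.003, "dy": 0.006, "dz": 0, "rx": 0, "ry": 0, "rz": 0, "grip": -1}])

```text
clock: 11.23
eef_pos: [0.5207, 0.0092, 0.0145]
eef_rot: [0.743, 0.67, -0.001, -0.001]
ft_force: [-6.3, -3.3, 8.4]
opening: 0.0094
```

Call:
carry_out(steps=[{"dx": 0, "dy": 0.002, "dz": 0, "rx": 0, "ry": 0, "rz": 0, "grip": -1}, {"dx": 0, "dy": 0, "dz": 0, "rx": 0, "ry": 0, "rz": 0, "grip": -1}, {"dx": 0, "dy": 0, "dz": 0, "rx": 0, "ry": 0, "rz": 0, "grip": -1}])

```text
clock: 11.48
eef_pos: [0.5214, 0.0093, 0.0145]
eef_rot: [0.743, 0.67, -0.0, -0.001]
ft_force: [-4.2, 1.0, 5.2]
opening: 0.0091
```

```bash
cat >> h.py <<'E'
th=np.radians(-6.); F=np.array([.6818,.0007]); ex=np.array([np.cos(th),np.sin(th)]); ey=np.array([-ex[1],ex[0]])
def st():
    s=r.read_state(); d=s["eef_pos"][:2]-F; f=s["ft_force"][:2]
    print("grip cleaner xy mm",(d@ex*1000-75).round(1),(d@ey*1000).round(1),"nose x",(d@ex*1000-75+135).round(1),"z",s["eef_pos"][2].round(4),"trayyaw",(yaw(s["eef_rot"])-90).round(2),"F along/side/up",(f@ex).round(1),(f@ey).round(1),s["ft_force"][2].round(1),"Tz",s["ft_torque"][2].round(2),"open",s["opening"].round(4),"t",s["clock"])
E
python3 - <<'E'
from h import *
st(); p,d=r.camera("top"); cv2.imwrite("pics/top1.png",cv2.resize(p[100:300,205:385],None,fx=3,fy=3,interpolation=cv2.INTER_CUBIC))
E
```

```text
Traceback (most recent call last):
  File "h.py", line 25, in st
    print("grip cleaner xy mm",(d@ex*1000-75).round(1),(d@ey*1000).round(1),"nose x",(d@ex*1000-75+135).round(1),"z",s["eef_pos"][2].round(4),"trayyaw",(yaw(s["eef_rot"])-90).round(2),"F along/side/up",(f@ex).round(1),(f@ey).round(1),s["ft_force"][2].round(1),"Tz",s["ft_torque"][2].round(2),"open",s["opening"].round(4),"t",s["clock"])
                                                                                                                                                                                                                                                                                                           ^^^^^^^^^^^^^^^^^^
AttributeError: 'float' object has no attribute 'round'
```

Call:
carry_out(steps=[{"dx": 0, "dy": 0, "dz": -0.001, "rx": 0, "ry": 0, "rz": 0, "grip": -1}, {"dx": 0, "dy": 0, "dz": 0, "rx": 0, "ry": 0, "rz": 0, "grip": -1}, {"dx": 0, "dy": 0, "dz": 0, "rx": 0, "ry": 0, "rz": 0, "grip": -1}])

```text
clock: 11.73
eef_pos: [0.5218, 0.0091, 0.0146]
eef_rot: [0.743, 0.669, 0.0, -0.0]
ft_force: [-0.2, 0.4, 0.2]
opening: 0.0095
```

```bash
sed -i 's/s\["opening"\].round(4)/round(s["opening"],4)/' h.py
python3 - <<'E'
from h import *
st(); p,d=r.camera("top"); cv2.imwrite("pics/top1.png",cv2.resize(p[100:300,205:385],None,fx=3,fy=3,interpolation=cv2.INTER_CUBIC)); st()
E
```

```text
grip cleaner xy mm -235.0 -8.4 nose x -100.0 z 0.0146 trayyaw -5.96 F along/side/up -0.2 0.3 0.2 Tz -0.01 open 0.0095 t 11.7333
grip cleaner xy mm -235.0 -8.4 nose x -100.0 z 0.0146 trayyaw -5.96 F along/side/up -0.7 0.6 -1.3 Tz 0.08 open 0.0091 t 11.7833
```

View pics/top1.png

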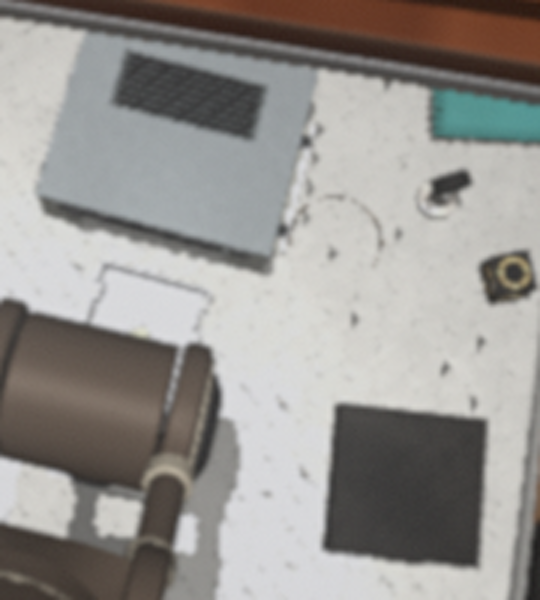

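The top view shows the tray nose from (103,265) to (213,297), parallel to the cleaner's front edge from (39,195) to (270,258). The force has dropped to zero.

Run:
```python
from h import *
c=r.get_calibration("top"); f=lambda L,z: onz(c,np.array(L)/3.+[205,100],z)
N=f([(103,265),(213,297)],.012); m=N.mean(0)[:2]
for Fc in (F,np.array([.6806,.0009])): d=m-Fc; print("nose cleaner x",d@ex*1000-75,"y",d@ey*1000)
```

```text
nose cleaner x -104.96714176716867 y -11.499642080170892
nose cleaner x -103.75280980007324 y -11.573112303323365
```

Call:
carry_out(steps=[{"dx": 0, "dy": 0.006, "dz": 0, "rx": 0, "ry": 0, "rz": 0, "grip": -1}, {"dx": 0, "dy": 0.01, "dz": 0, "rx": 0, "ry": 0, "rz": 0, "grip": -1}, {"dx": 0, "dy": 0.01, "dz": 0, "rx": 0, "ry": 0, "rz": 0, "grip": -1}, {"dx": 0, "dy": 0.006, "dz": 0, "rx": 0, "ry": 0, "rz": 0, "grip": -1}, {"dx": 0, "dy": 0, "dz": 0, "rx": 0, "ry": 0, "rz": 0, "grip": -1}])

```text
clock: 12.2
eef_pos: [0.5396, 0.007, 0.0152]
eef_rot: [0.743, 0.669, 0.001, 0.001]
ft_force: [-0.4, 0.4, -1.5]
opening: 0.0092
```

Call:
carry_out(steps=[{"dx": 0.002, "dy": 0.006, "dz": 0, "rx": 0, "ry": 0, "rz": 0, "grip": -1}, {"dx": 0, "dy": 0.008, "dz": 0, "rx": 0, "ry": 0, "rz": 0, "grip": -1}, {"dx": 0, "dy": 0.008, "dz": 0, "rx": 0, "ry": 0, "rz": 0, "grip": -1}, {"dx": 0, "dy": 0.008, "dz": 0, "rx": 0, "ry": 0, "rz": 0, "grip": -1}, {"dx": 0, "dy": 0, "dz": 0, "rx": 0, "ry": 0, "rz": 0, "grip": -1}])

```text
clock: 12.62
eef_pos: [0.5544, 0.0065, 0.0153]
eef_rot: [0.743, 0.669, 0.001, 0.001]
ft_force: [0.6, -0.2, -1.5]
opening: 0.0094
```

```bash
python3 -c "
from h import *
st()"
```

```text
grip cleaner xy mm -202.3 -7.6 nose x -67.3 z 0.0153 trayyaw -5.99 F along/side/up 0.7 -0.2 -1.5 Tz 0.02 open 0.0094 t 12.6167
```

Call:
carry_out(steps=[{"dx": 0, "dy": 0.006, "dz": 0, "rx": 0, "ry": 0, "rz": 0, "grip": -1}, {"dx": 0, "dy": 0.008, "dz": 0, "rx": 0, "ry": 0, "rz": 0, "grip": -1}, {"dx": 0, "dy": 0.008, "dz": 0, "rx": 0, "ry": 0, "rz": 0, "grip": -1}, {"dx": 0, "dy": 0.008, "dz": 0, "rx": 0, "ry": 0, "rz": 0, "grip": -1}, {"dx": 0, "dy": 0, "dz": 0, "rx": 0, "ry": 0, "rz": 0, "grip": -1}])

```text
clock: 13.03
eef_pos: [0.5693, 0.0049, 0.0153]
eef_rot: [0.743, 0.669, 0.001, 0.001]
ft_force: [0.5, 0.3, -2.2]
opening: 0.009
```

```bash
python3 -c "
from h import *
st()"
```

```text
grip cleaner xy mm -187.4 -7.6 nose x -52.4 z 0.0153 trayyaw -6.0 F along/side/up 0.5 0.4 -2.2 Tz 0.01 open 0.009 t 13.0333
```

Call:
carry_out(steps=[{"dx": 0.002, "dy": 0, "dz": 0, "rx": 0, "ry": 0, "rz": 0, "grip": -1}, {"dx": 0.002, "dy": 0, "dz": 0, "rx": 0, "ry": 0, "rz": 0, "grip": -1}, {"dx": 0, "dy": 0, "dz": 0, "rx": 0, "ry": 0, "rz": 0, "grip": -1}])

```text
clock: 13.28
eef_pos: [0.5677, 0.0073, 0.0149]
eef_rot: [0.743, 0.669, -0.0, -0.0]
ft_force: [0.3, 0.1, -2.0]
opening: 0.0091
```

Call:
carry_out(steps=[{"dx": 0.002, "dy": 0, "dz": 0, "rx": 0, "ry": 0, "rz": 0, "grip": -1}, {"dx": 0.002, "dy": 0, "dz": 0, "rx": 0, "ry": 0, "rz": 0, "grip": -1}, {"dx": 0, "dy": 0, "dz": 0, "rx": 0, "ry": 0, "rz": 0, "grip": -1}])

```text
clock: 13.53
eef_pos: [0.5681, 0.0093, 0.015]
eef_rot: [0.743, 0.669, -0.0, -0.0]
ft_force: [0.1, -0.0, -1.8]
opening: 0.0093
```

Call:
carry_out(steps=[{"dx": 0.002, "dy": 0, "dz": 0, "rx": 0, "ry": 0, "rz": 0, "grip": -1}, {"dx": 0.002, "dy": 0, "dz": 0, "rx": 0, "ry": 0, "rz": 0, "grip": -1}, {"dx": 0, "dy": 0, "dz": 0, "rx": 0, "ry": 0, "rz": 0, "grip": -1}])

```text
clock: 13.78
eef_pos: [0.5684, 0.0111, 0.015]
eef_rot: [0.743, 0.669, -0.0, 0.0]
ft_force: [0.6, -0.4, -2.2]
opening: 0.0091
```

Call:
carry_out(steps=[{"dx": 0.002, "dy": 0, "dz": 0, "rx": 0, "ry": 0, "rz": 0, "grip": -1}, {"dx": 0.002, "dy": 0, "dz": 0, "rx": 0, "ry": 0, "rz": 0, "grip": -1}, {"dx": 0, "dy": 0, "dz": 0, "rx": 0, "ry": 0, "rz": 0, "grip": -1}])

```text
clock: 14.03
eef_pos: [0.5682, 0.0124, 0.015]
eef_rot: [0.743, 0.669, -0.001, -0.0]
ft_force: [-1.4, -4.3, -0.3]
opening: 0.009
```

Call:
carry_out(steps=[{"dx": 0, "dy": 0, "dz": 0, "rx": 0, "ry": 0, "rz": 0, "grip": -1}, {"dx": 0, "dy": 0, "dz": 0, "rx": 0, "ry": 0, "rz": 0, "grip": -1}, {"dx": 0, "dy": 0, "dz": 0, "rx": 0, "ry": 0, "rz": 0, "grip": -1}])

```text
clock: 14.28
eef_pos: [0.5682, 0.0124, 0.0149]
eef_rot: [0.743, 0.669, -0.001, -0.0]
ft_force: [-2.3, -5.0, -1.1]
opening: 0.0091
```

```bash
python3 -c "
from h import *
st()"
```

```text
grip cleaner xy mm -189.2 -0.2 nose x -54.2 z 0.0149 trayyaw -6.04 F along/side/up -1.8 -5.2 -1.1 Tz -0.52 open 0.0091 t 14.2833
```

Call:
carry_out(steps=[{"dx": -0.0032, "dy": 0, "dz": 0, "rx": 0, "ry": 0, "rz": 0, "grip": -1}, {"dx": 0, "dy": 0.004, "dz": 0, "rx": 0, "ry": 0, "rz": 0, "grip": -1}, {"dx": 0, "dy": 0.004, "dz": 0, "rx": 0, "ry": 0, "rz": 0, "grip": -1}, {"dx": 0, "dy": 0.004, "dz": 0, "rx": 0, "ry": 0, "rz": 0, "grip": -1}, {"dx": 0, "dy": 0, "dz": 0, "rx": 0, "ry": 0, "rz": 0, "grip": -1}])

```text
clock: 14.7
eef_pos: [0.5751, 0.0109, 0.015]
eef_rot: [0.743, 0.669, 0.0, 0.0]
ft_force: [-0.1, -1.8, -2.1]
opening: 0.0093
```

```bash
python3 -c "
from h import *
st()"
```

```text
grip cleaner xy mm -182.2 -1.0 nose x -47.2 z 0.015 trayyaw -5.99 F along/side/up 0.0 -1.8 -2.1 Tz -0.31 open 0.0093 t 14.7
```

Call:
carry_out(steps=[{"dx": -0.0022, "dy": 0, "dz": 0, "rx": 0, "ry": 0, "rz": 0, "grip": -1}, {"dx": 0, "dy": 0.002, "dz": 0, "rx": 0, "ry": 0, "rz": 0, "grip": -1}, {"dx": 0, "dy": 0.002, "dz": 0, "rx": 0, "ry": 0, "rz": 0, "grip": -1}, {"dx": 0, "dy": 0, "dz": 0, "rx": 0, "ry": 0, "rz": 0, "grip": -1}])

```text
clock: 15.03
eef_pos: [0.577, 0.0099, 0.0153]
eef_rot: [0.743, 0.669, 0.001, 0.0]
ft_force: [-1.1, 0.6, -2.2]
opening: 0.0089
```

```bash
python3 -c "
from h import *
st()"
```

```text
grip cleaner xy mm -180.2 -1.8 nose x -45.2 z 0.0153 trayyaw -5.97 F along/side/up -1.1 0.5 -2.2 Tz 0.04 open 0.0089 t 15.0333
```

Call:
carry_out(steps=[{"dx": -0.0006, "dy": 0.002, "dz": 0, "rx": 0, "ry": 0, "rz": 0, "grip": -1}, {"dx": 0, "dy": 0.002, "dz": 0, "rx": 0, "ry": 0, "rz": 0, "grip": -1}, {"dx": 0, "dy": 0, "dz": 0, "rx": 0, "ry": 0, "rz": 0, "grip": -1}])

```text
clock: 15.28
eef_pos: [0.5787, 0.0091, 0.0151]
eef_rot: [0.743, 0.669, 0.0, 0.0]
ft_force: [-0.5, 0.4, -1.6]
opening: 0.0091
```

Call:
carry_out(steps=[{"dx": 0, "dy": 0.002, "dz": 0, "rx": 0, "ry": 0, "rz": 0, "grip": -1}, {"dx": 0, "dy": 0, "dz": 0, "rx": 0, "ry": 0, "rz": 0, "grip": -1}])

```text
clock: 15.45
eef_pos: [0.5795, 0.0089, 0.0151]
eef_rot: [0.743, 0.669, 0.0, 0.0]
ft_force: [-1.1, 0.2, -1.2]
opening: 0.0093
```

```bash
python3 -c "
from h import *
st()"
```

```text
grip cleaner xy mm -177.6 -2.5 nose x -42.6 z 0.0151 trayyaw -5.99 F along/side/up -1.2 0.1 -1.2 Tz 0.05 open 0.0093 t 15.45
```

Call:
carry_out(steps=[{"dx": 0, "dy": 0.002, "dz": 0, "rx": 0, "ry": 0, "rz": 0, "grip": -1}, {"dx": 0, "dy": 0.002, "dz": 0, "rx": 0, "ry": 0, "rz": 0, "grip": -1}, {"dx": 0, "dy": 0, "dz": 0, "rx": 0, "ry": 0, "rz": 0, "grip": -1}])

```text
clock: 15.7
eef_pos: [0.5816, 0.0087, 0.0151]
eef_rot: [0.743, 0.669, 0.0, 0.0]
ft_force: [0.2, 0.2, -2.0]
opening: 0.0089
```

Call:
carry_out(steps=[{"dx": 0, "dy": 0.002, "dz": 0, "rx": 0, "ry": 0, "rz": 0, "grip": -1}, {"dx": 0, "dy": 0.002, "dz": 0, "rx": 0, "ry": 0, "rz": 0, "grip": -1}, {"dx": 0, "dy": 0, "dz": 0, "rx": 0, "ry": 0, "rz": 0, "grip": -1}])

```text
clock: 15.95
eef_pos: [0.5836, 0.0085, 0.0151]
eef_rot: [0.743, 0.669, 0.0, 0.0]
ft_force: [-0.6, 0.2, -2.4]
opening: 0.0089
```

Call:
carry_out(steps=[{"dx": 0, "dy": 0.002, "dz": 0, "rx": 0, "ry": 0, "rz": 0, "grip": -1}, {"dx": 0, "dy": 0.002, "dz": 0, "rx": 0, "ry": 0, "rz": 0, "grip": -1}, {"dx": 0, "dy": 0, "dz": 0, "rx": 0, "ry": 0, "rz": 0, "grip": -1}])

```text
clock: 16.2
eef_pos: [0.5856, 0.0083, 0.0151]
eef_rot: [0.743, 0.669, 0.0, 0.0]
ft_force: [0.0, 0.4, -2.9]
opening: 0.009
```

Call:
carry_out(steps=[{"dx": 0, "dy": 0.002, "dz": 0.0004, "rx": 0, "ry": 0, "rz": 0, "grip": -1}, {"dx": 0, "dy": 0.002, "dz": 0, "rx": 0, "ry": 0, "rz": 0, "grip": -1}, {"dx": 0, "dy": 0, "dz": 0, "rx": 0, "ry": 0, "rz": 0, "grip": -1}])

```text
clock: 16.45
eef_pos: [0.5875, 0.0081, 0.0149]
eef_rot: [0.743, 0.669, 0.0, 0.0]
ft_force: [0.3, 0.5, -0.6]
opening: 0.0088
```

Call:
carry_out(steps=[{"dx": 0, "dy": 0.002, "dz": 0, "rx": 0, "ry": 0, "rz": 0, "grip": -1}, {"dx": 0, "dy": 0.002, "dz": 0, "rx": 0, "ry": 0, "rz": 0, "grip": -1}, {"dx": 0, "dy": 0, "dz": 0, "rx": 0, "ry": 0, "rz": 0, "grip": -1}])

```text
clock: 16.7
eef_pos: [0.5895, 0.0078, 0.0149]
eef_rot: [0.743, 0.669, 0.0, 0.0]
ft_force: [0.3, -0.7, -1.4]
opening: 0.009
```

Call:
carry_out(steps=[{"dx": 0, "dy": 0.002, "dz": 0, "rx": 0, "ry": 0, "rz": 0, "grip": -1}, {"dx": 0, "dy": 0.002, "dz": 0, "rx": 0, "ry": 0, "rz": 0, "grip": -1}, {"dx": 0, "dy": 0.001, "dz": 0, "rx": 0, "ry": 0, "rz": 0, "grip": -1}, {"dx": 0, "dy": 0, "dz": 0, "rx": 0, "ry": 0, "rz": 0, "grip": -1}])

```text
clock: 17.03
eef_pos: [0.5919, 0.0076, 0.0149]
eef_rot: [0.743, 0.669, 0.0, 0.0]
ft_force: [-0.7, 0.1, -2.3]
opening: 0.009
```

```bash
python3 -c "
from h import *
st()"
```

```text
grip cleaner xy mm -165.1 -2.5 nose x -30.1 z 0.0149 trayyaw -5.99 F along/side/up -0.7 -0.0 -2.3 Tz -0.01 open 0.009 t 17.0333
```

Past the right wall's mouth with no contact. The free stretch can go in longer strokes, still light.

Call:
carry_out(steps=[{"dx": 0, "dy": 0.003, "dz": 0, "rx": 0, "ry": 0, "rz": 0, "grip": -1}, {"dx": 0, "dy": 0.003, "dz": 0, "rx": 0, "ry": 0, "rz": 0, "grip": -1}, {"dx": 0, "dy": 0.003, "dz": 0, "rx": 0, "ry": 0, "rz": 0, "grip": -1}, {"dx": 0, "dy": 0.003, "dz": 0, "rx": 0, "ry": 0, "rz": 0, "grip": -1}, {"dx": 0, "dy": 0, "dz": 0, "rx": 0, "ry": 0, "rz": 0, "grip": -1}])

```text
clock: 17.45
eef_pos: [0.5982, 0.0069, 0.0149]
eef_rot: [0.743, 0.669, 0.0, 0.0]
ft_force: [0.3, -0.7, -2.0]
opening: 0.009
```

Call:
carry_out(steps=[{"dx": 0, "dy": 0.004, "dz": 0, "rx": 0, "ry": 0, "rz": 0, "grip": -1}, {"dx": 0, "dy": 0.004, "dz": 0, "rx": 0, "ry": 0, "rz": 0, "grip": -1}, {"dx": 0, "dy": 0.004, "dz": 0, "rx": 0, "ry": 0, "rz": 0, "grip": -1}, {"dx": 0, "dy": 0.004, "dz": 0, "rx": 0, "ry": 0, "rz": 0, "grip": -1}, {"dx": 0, "dy": 0, "dz": 0, "rx": 0, "ry": 0, "rz": 0, "grip": -1}])

```text
clock: 17.87
eef_pos: [0.6063, 0.0061, 0.0149]
eef_rot: [0.743, 0.669, 0.0, 0.0]
ft_force: [-0.4, -0.0, -1.4]
opening: 0.0092
```

Call:
carry_out(steps=[{"dx": 0, "dy": 0.004, "dz": 0, "rx": 0, "ry": 0, "rz": 0, "grip": -1}, {"dx": 0, "dy": 0.004, "dz": 0, "rx": 0, "ry": 0, "rz": 0, "grip": -1}, {"dx": 0, "dy": 0.004, "dz": 0, "rx": 0, "ry": 0, "rz": 0, "grip": -1}, {"dx": 0, "dy": 0.004, "dz": 0, "rx": 0, "ry": 0, "rz": 0, "grip": -1}, {"dx": 0, "dy": 0, "dz": 0, "rx": 0, "ry": 0, "rz": 0, "grip": -1}])

```text
clock: 18.28
eef_pos: [0.6143, 0.0053, 0.0149]
eef_rot: [0.743, 0.669, 0.0, 0.0]
ft_force: [0.3, -1.1, -1.5]
opening: 0.0087
```

```bash
python3 -c "
from h import *
st()"
```

```text
grip cleaner xy mm -142.6 -2.5 nose x -7.6 z 0.0149 trayyaw -5.99 F along/side/up 0.4 -1.0 -1.5 Tz 0.02 open 0.0087 t 18.2833
```

Call:
carry_out(steps=[{"dx": 0, "dy": 0.004, "dz": 0, "rx": 0, "ry": 0, "rz": 0, "grip": -1}, {"dx": 0, "dy": 0.004, "dz": 0, "rx": 0, "ry": 0, "rz": 0, "grip": -1}, {"dx": 0, "dy": 0.004, "dz": 0, "rx": 0, "ry": 0, "rz": 0, "grip": -1}, {"dx": 0, "dy": 0.004, "dz": 0, "rx": 0, "ry": 0, "rz": 0, "grip": -1}, {"dx": 0, "dy": 0, "dz": 0, "rx": 0, "ry": 0, "rz": 0, "grip": -1}])

```text
clock: 18.7
eef_pos: [0.6222, 0.0044, 0.0149]
eef_rot: [0.743, 0.669, 0.0, 0.0]
ft_force: [1.0, -0.6, -1.2]
opening: 0.0089
```

Nose at about +0.4. The rollers come next, so smaller strokes.

Call:
carry_out(steps=[{"dx": 0, "dy": 0.002, "dz": 0, "rx": 0, "ry": 0, "rz": 0, "grip": -1}, {"dx": 0, "dy": 0.002, "dz": 0, "rx": 0, "ry": 0, "rz": 0, "grip": -1}, {"dx": 0, "dy": 0.002, "dz": 0, "rx": 0, "ry": 0, "rz": 0, "grip": -1}, {"dx": 0, "dy": 0, "dz": 0, "rx": 0, "ry": 0, "rz": 0, "grip": -1}])

```text
clock: 19.03
eef_pos: [0.6248, 0.0042, 0.0149]
eef_rot: [0.743, 0.669, 0.0, 0.0]
ft_force: [0.5, 0.3, -2.1]
opening: 0.0092
```

Call:
carry_out(steps=[{"dx": 0, "dy": 0.002, "dz": 0, "rx": 0, "ry": 0, "rz": 0, "grip": -1}, {"dx": 0, "dy": 0.002, "dz": 0, "rx": 0, "ry": 0, "rz": 0, "grip": -1}, {"dx": 0, "dy": 0.002, "dz": 0, "rx": 0, "ry": 0, "rz": 0, "grip": -1}, {"dx": 0, "dy": 0, "dz": 0, "rx": 0, "ry": 0, "rz": 0, "grip": -1}])

```text
clock: 19.37
eef_pos: [0.6254, 0.0041, 0.0146]
eef_rot: [0.743, 0.669, -0.002, -0.002]
ft_force: [-5.7, 0.5, 3.5]
opening: 0.0092
```

Call:
carry_out(steps=[{"dx": 0, "dy": 0.002, "dz": 0, "rx": 0, "ry": 0, "rz": 0, "grip": -1}, {"dx": 0, "dy": 0.002, "dz": 0, "rx": 0, "ry": 0, "rz": 0, "grip": -1}, {"dx": 0, "dy": 0, "dz": 0, "rx": 0, "ry": 0, "rz": 0, "grip": -1}])

```text
clock: 19.62
eef_pos: [0.6259, 0.004, 0.0146]
eef_rot: [0.743, 0.669, -0.003, -0.003]
ft_force: [-10.0, 1.2, 6.3]
opening: 0.0088
```

```bash
python3 -c "
from h import *
st()"
```

```text
grip cleaner xy mm -131.0 -2.5 nose x 4.0 z 0.0146 trayyaw -5.99 F along/side/up -10.1 0.1 6.3 Tz -0.02 open 0.0088 t 19.6167
```

Call:
carry_out(steps=[{"dx": 0, "dy": 0, "dz": -0.001, "rx": 0, "ry": 0, "rz": 0, "grip": -1}, {"dx": 0, "dy": 0.001, "dz": 0, "rx": 0, "ry": 0, "rz": 0, "grip": -1}, {"dx": 0, "dy": 0.001, "dz": 0, "rx": 0, "ry": 0, "rz": 0, "grip": -1}, {"dx": 0, "dy": 0, "dz": 0, "rx": 0, "ry": 0, "rz": 0, "grip": -1}])

```text
clock: 19.95
eef_pos: [0.6265, 0.004, 0.0148]
eef_rot: [0.743, 0.669, -0.003, -0.003]
ft_force: [-9.7, 1.0, 5.6]
opening: 0.0094
```

```bash
python3 -c "
from h import *
st()"
```

```text
grip cleaner xy mm -130.3 -2.5 nose x 4.7 z 0.0148 trayyaw -5.99 F along/side/up -9.7 -0.1 5.6 Tz -0.07 open 0.0094 t 19.95
```

Call:
carry_out(steps=[{"dx": 0, "dy": 0.001, "dz": -0.0008, "rx": 0, "ry": 0, "rz": 0, "grip": -1}, {"dx": 0, "dy": 0.001, "dz": 0, "rx": 0, "ry": 0, "rz": 0, "grip": -1}, {"dx": 0, "dy": 0.001, "dz": 0, "rx": 0, "ry": 0, "rz": 0, "grip": -1}, {"dx": 0, "dy": 0, "dz": 0, "rx": 0, "ry": 0, "rz": 0, "grip": -1}])

```text
clock: 20.28
eef_pos: [0.6285, 0.0038, 0.0151]
eef_rot: [0.743, 0.669, -0.003, -0.003]
ft_force: [-8.0, 0.8, 2.2]
opening: 0.0093
```

```bash
python3 -c "
from h import *
st()"
```

```text
grip cleaner xy mm -128.3 -2.5 nose x 6.7 z 0.0151 trayyaw -5.98 F along/side/up -8.1 -0.0 2.2 Tz 0.02 open 0.0093 t 20.2833
```

Call:
carry_out(steps=[{"dx": 0, "dy": 0.002, "dz": 0, "rx": 0, "ry": 0, "rz": 0, "grip": -1}, {"dx": 0, "dy": 0.002, "dz": 0, "rx": 0, "ry": 0, "rz": 0, "grip": -1}, {"dx": 0, "dy": 0.002, "dz": 0, "rx": 0, "ry": 0, "rz": 0, "grip": -1}, {"dx": 0, "dy": 0, "dz": 0, "rx": 0, "ry": 0, "rz": 0, "grip": -1}])

```text
clock: 20.62
eef_pos: [0.6337, 0.0033, 0.0152]
eef_rot: [0.743, 0.669, -0.001, -0.001]
ft_force: [-2.5, 0.0, -2.5]
opening: 0.0093
```

Call:
carry_out(steps=[{"dx": 0, "dy": 0.002, "dz": 0.0004, "rx": 0, "ry": 0, "rz": 0, "grip": -1}, {"dx": 0, "dy": 0.003, "dz": 0, "rx": 0, "ry": 0, "rz": 0, "grip": -1}, {"dx": 0, "dy": 0.003, "dz": 0, "rx": 0, "ry": 0, "rz": 0, "grip": -1}, {"dx": 0, "dy": 0.003, "dz": 0, "rx": 0, "ry": 0, "rz": 0, "grip": -1}, {"dx": 0, "dy": 0, "dz": 0, "rx": 0, "ry": 0, "rz": 0, "grip": -1}])

```text
clock: 21.03
eef_pos: [0.6411, 0.0024, 0.0153]
eef_rot: [0.743, 0.669, 0.0, 0.0]
ft_force: [-0.8, -0.4, -3.3]
opening: 0.009
```

```bash
python3 -c "
from h import *
st()"
```

```text
grip cleaner xy mm -115.6 -2.6 nose x 19.4 z 0.0153 trayyaw -5.99 F along/side/up -0.7 -0.5 -3.3 Tz 0.04 open 0.009 t 21.0333
```

Call:
carry_out(steps=[{"dx": 0, "dy": 0.002, "dz": 0.0008, "rx": 0, "ry": 0, "rz": 0, "grip": -1}, {"dx": 0, "dy": 0.002, "dz": 0, "rx": 0, "ry": 0, "rz": 0, "grip": -1}, {"dx": 0, "dy": 0.002, "dz": 0, "rx": 0, "ry": 0, "rz": 0, "grip": -1}, {"dx": 0, "dy": 0, "dz": 0, "rx": 0, "ry": 0, "rz": 0, "grip": -1}])

```text
clock: 21.37
eef_pos: [0.644, 0.0022, 0.0152]
eef_rot: [0.743, 0.669, 0.0, 0.0]
ft_force: [-0.7, 0.3, -3.1]
opening: 0.0092
```

Call:
carry_out(steps=[{"dx": 0, "dy": 0.002, "dz": 0.0008, "rx": 0, "ry": 0, "rz": 0, "grip": -1}, {"dx": 0, "dy": 0.002, "dz": 0, "rx": 0, "ry": 0, "rz": 0, "grip": -1}, {"dx": 0, "dy": 0.002, "dz": 0, "rx": 0, "ry": 0, "rz": 0, "grip": -1}, {"dx": 0, "dy": 0, "dz": 0, "rx": 0, "ry": 0, "rz": 0, "grip": -1}])

```text
clock: 21.7
eef_pos: [0.6474, 0.0018, 0.015]
eef_rot: [0.743, 0.669, 0.001, 0.001]
ft_force: [-0.1, 0.2, -3.5]
opening: 0.0092
```

```bash
python3 -c "
from h import *
st()"
```

```text
grip cleaner xy mm -109.4 -2.5 nose x 25.6 z 0.015 trayyaw -5.99 F along/side/up -0.1 0.2 -3.5 Tz 0.0 open 0.0092 t 21.7
```

Call:
carry_out(steps=[{"dx": 0, "dy": 0.002, "dz": 0.0006, "rx": 0, "ry": 0, "rz": 0, "grip": -1}, {"dx": 0, "dy": 0.002, "dz": 0, "rx": 0, "ry": 0, "rz": 0, "grip": -1}, {"dx": 0, "dy": 0, "dz": 0, "rx": 0, "ry": 0, "rz": 0, "grip": -1}, {"dx": 0, "dy": 0, "dz": 0, "rx": 0, "ry": 0, "rz": 0, "grip": -1}])

```text
clock: 22.03
eef_pos: [0.6491, 0.0016, 0.0147]
eef_rot: [0.743, 0.669, 0.001, 0.001]
ft_force: [-0.8, 0.3, -1.9]
opening: 0.0091
```

```bash
python3 -c "
from h import *
st()"
```

```text
grip cleaner xy mm -107.6 -2.5 nose x 27.4 z 0.0147 trayyaw -5.97 F along/side/up -0.8 0.3 -1.9 Tz 0.11 open 0.0091 t 22.0333
```

Call:
carry_out(steps=[{"dx": 0, "dy": 0.002, "dz": 0, "rx": 0, "ry": 0, "rz": 0, "grip": -1}, {"dx": 0, "dy": 0.002, "dz": 0, "rx": 0, "ry": 0, "rz": 0, "grip": -1}, {"dx": 0, "dy": 0, "dz": 0, "rx": 0, "ry": 0, "rz": 0, "grip": -1}, {"dx": 0, "dy": 0, "dz": 0, "rx": 0, "ry": 0, "rz": 0, "grip": -1}])

```text
clock: 22.37
eef_pos: [0.6501, 0.0016, 0.0145]
eef_rot: [0.743, 0.669, -0.0, -0.0]
ft_force: [-2.7, 1.1, 0.5]
opening: 0.0089
```

```bash
python3 -c "
from h import *
st()"
```

```text
grip cleaner xy mm -106.6 -2.5 nose x 28.4 z 0.0145 trayyaw -5.99 F along/side/up -2.8 0.8 0.5 Tz 0.19 open 0.0089 t 22.3667
```

Call:
carry_out(steps=[{"dx": 0, "dy": 0.002, "dz": -0.0004, "rx": 0, "ry": 0, "rz": 0, "grip": -1}, {"dx": 0, "dy": 0.002, "dz": 0, "rx": 0, "ry": 0, "rz": 0, "grip": -1}, {"dx": 0, "dy": 0, "dz": 0, "rx": 0, "ry": 0, "rz": 0, "grip": -1}, {"dx": 0, "dy": 0, "dz": 0, "rx": 0, "ry": 0, "rz": 0, "grip": -1}])

```text
clock: 22.7
eef_pos: [0.6522, 0.0013, 0.0145]
eef_rot: [0.743, 0.669, -0.0, -0.0]
ft_force: [-3.5, 1.2, 0.6]
opening: 0.0089
```

```bash
python3 -c "
from h import *
st()"
```

```text
grip cleaner xy mm -104.6 -2.5 nose x 30.4 z 0.0145 trayyaw -5.99 F along/side/up -3.6 0.8 0.6 Tz 0.06 open 0.0089 t 22.7
```

Call:
carry_out(steps=[{"dx": 0, "dy": 0.002, "dz": 0, "rx": 0, "ry": 0, "rz": 0, "grip": -1}, {"dx": 0, "dy": 0.002, "dz": 0, "rx": 0, "ry": 0, "rz": 0, "grip": -1}, {"dx": 0, "dy": 0, "dz": 0, "rx": 0, "ry": 0, "rz": 0, "grip": -1}, {"dx": 0, "dy": 0, "dz": 0, "rx": 0, "ry": 0, "rz": 0, "grip": -1}])

```text
clock: 23.03
eef_pos: [0.6529, 0.0012, 0.0145]
eef_rot: [0.743, 0.669, -0.001, -0.001]
ft_force: [-7.5, 1.7, 2.5]
opening: 0.0092
```

```bash
python3 -c "
from h import *
st()"
```

```text
grip cleaner xy mm -103.8 -2.5 nose x 31.2 z 0.0145 trayyaw -5.99 F along/side/up -7.6 0.9 2.5 Tz 0.12 open 0.0092 t 23.0333
```

Call:
carry_out(steps=[{"dx": 0, "dy": 0.002, "dz": -0.0004, "rx": 0, "ry": 0, "rz": 0, "grip": -1}, {"dx": 0, "dy": 0.001, "dz": 0, "rx": 0, "ry": 0, "rz": 0, "grip": -1}, {"dx": 0, "dy": 0, "dz": 0, "rx": 0, "ry": 0, "rz": 0, "grip": -1}, {"dx": 0, "dy": 0, "dz": 0, "rx": 0, "ry": 0, "rz": 0, "grip": -1}])

```text
clock: 23.37
eef_pos: [0.6529, 0.0011, 0.0145]
eef_rot: [0.743, 0.669, -0.002, -0.002]
ft_force: [-10.8, 1.1, 5.0]
opening: 0.0091
```

```bash
python3 -c "
from h import *
st()"
```

```text
grip cleaner xy mm -103.8 -2.6 nose x 31.2 z 0.0145 trayyaw -5.97 F along/side/up -10.8 0.0 5.0 Tz 0.15 open 0.0091 t 23.3667
```

Hard stop felt at 31.2, with 10.8 N. I'll ease back toward home, then release.

Call:
carry_out(steps=[{"dx": 0, "dy": -0.004, "dz": 0, "rx": 0, "ry": 0, "rz": 0, "grip": -1}, {"dx": 0, "dy": -0.004, "dz": 0, "rx": 0, "ry": 0, "rz": 0, "grip": -1}, {"dx": 0, "dy": -0.004, "dz": 0, "rx": 0, "ry": 0, "rz": 0, "grip": -1}, {"dx": 0, "dy": 0, "dz": 0, "rx": 0, "ry": 0, "rz": 0, "grip": -1}, {"dx": 0, "dy": 0, "dz": 0, "rx": 0, "ry": 0, "rz": 0, "grip": -1}])

```text
clock: 23.78
eef_pos: [0.6499, 0.0015, 0.0147]
eef_rot: [0.743, 0.669, 0.0, 0.0]
ft_force: [-2.0, -0.1, -0.6]
opening: 0.0089
```

```bash
python3 -c "
from h import *
st()"
```

```text
grip cleaner xy mm -106.8 -2.5 nose x 28.2 z 0.0147 trayyaw -5.99 F along/side/up -2.0 -0.3 -0.6 Tz 0.13 open 0.0089 t 23.7833
```

Call:
carry_out(steps=[{"dx": 0, "dy": -0.001, "dz": 0, "rx": 0, "ry": 0, "rz": 0, "grip": -0.7}, {"dx": 0, "dy": 0, "dz": 0, "rx": 0, "ry": 0, "rz": 0, "grip": -0.5}, {"dx": 0, "dy": 0, "dz": 0, "rx": 0, "ry": 0, "rz": 0, "grip": -0.3}, {"dx": 0, "dy": 0, "dz": 0, "rx": 0, "ry": 0, "rz": 0, "grip": -0.2}, {"dx": 0, "dy": 0, "dz": 0, "rx": 0, "ry": 0, "rz": 0, "grip": -0.2}])

```text
clock: 24.2
eef_pos: [0.6502, 0.0014, 0.0153]
eef_rot: [0.743, 0.669, 0.001, 0.001]
ft_force: [-0.7, 0.0, -0.2]
opening: 0.0338
```

Call:
carry_out(steps=[{"dx": 0, "dy": 0, "dz": -0.01, "rx": 0, "ry": 0, "rz": 0, "grip": -0.2}, {"dx": 0, "dy": 0, "dz": -0.03, "rx": 0, "ry": 0, "rz": 0, "grip": -0.2}, {"dx": 0, "dy": 0, "dz": -0.05, "rx": 0, "ry": 0, "rz": 0, "grip": -0.2}, {"dx": 0, "dy": 0, "dz": -0.05, "rx": 0, "ry": 0, "rz": 0, "grip": -0.2}, {"dx": 0, "dy": 0, "dz": -0.06, "rx": 0, "ry": 0, "rz": 0, "grip": -0.2}])

```text
clock: 24.62
eef_pos: [0.6486, 0.0016, 0.1159]
eef_rot: [0.743, 0.669, -0.0, -0.001]
ft_force: [-0.2, -0.3, 0.1]
opening: 0.0342
```

Call:
carry_out(steps=[{"dx": 0, "dy": -0.05, "dz": -0.03, "rx": 0, "ry": 0, "rz": 0, "grip": -0.2}, {"dx": 0, "dy": -0.04, "dz": 0, "rx": 0, "ry": 0, "rz": 0, "grip": -0.2}, {"dx": 0, "dy": 0, "dz": 0, "rx": 0, "ry": 0, "rz": 0, "grip": -0.2}, {"dx": 0, "dy": 0, "dz": 0, "rx": 0, "ry": 0, "rz": 0, "grip": -0.2}, {"dx": 0, "dy": 0, "dz": 0, "rx": 0, "ry": 0, "rz": 0, "grip": -0.2}])

```text
clock: 25.03
eef_pos: [0.6055, 0.0062, 0.1306]
eef_rot: [0.743, 0.669, 0.001, 0.001]
ft_force: [-1.2, -0.3, 0.2]
opening: 0.034
```

Run:
```python
from h import *
st(); c=r.get_calibration("wrist"); p,d=r.camera("wrist"); s,_=r.camera("side"); np.savez("wf.npz",**{k:np.array(v) for k,v in c.items()})
s=cv2.resize(s[145:260,165:345],None,fx=2.5,fy=2.5,interpolation=cv2.INTER_CUBIC)
o=np.zeros((384+s.shape[0]//1,512,3),np.uint8)[:600]; o[:300]=p[84:384]; k=min(300,s.shape[0]); o=o[:300+k]; o[300:300+k,:450]=s[:k]; cv2.imwrite("pics/f.png",o)
```

```text
grip cleaner xy mm -151.4 -2.5 nose x -16.4 z 0.1306 trayyaw -5.99 F along/side/up -1.1 -0.4 0.2 Tz 0.01 open 0.034 t 25.0333
```

View pics/f.png

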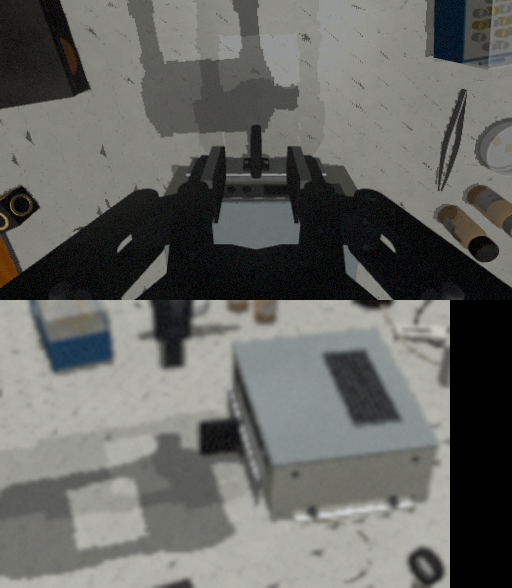

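The wrist view (top) shows the blade end at about (256,211) in full-frame pixels and the panel close against the face. The side view (below) shows the panel parallel to the cleaner's front, with everything else in place. A quick numeric check follows before handing in.

Run:
```python
from h import *
c=dict(np.load("wf.npz"))
for uv,z in(((256,210),.046),((256,240),.046),((188,260),.034),((324,260),.034)):
    w=onz(c,[uv],z)[0]; d=w[:2]-F; print(uv,"cleaner",(d@ex*1000-75).round(1),(d@ey*1000).round(1))
print("expect blade end -124.8 (seen up to 8 mm further out), panel face -80")
st()
```

```text
(256, 210) cleaner -138.8 -1.2
(256, 240) cleaner -110.1 -1.2
(188, 260) cleaner -82.4 -66.8
(324, 260) cleaner -82.4 64.3
expect blade end -124.8 (seen up to 8 mm further out), panel face -80
grip cleaner xy mm -151.4 -2.6 nose x -16.4 z 0.1298 trayyaw -5.99 F along/side/up -0.2 -0.5 0.2 Tz -0.02 open 0.0338 t 25.1333
```

Run:
```python
from h import *
c=r.get_calibration("wrist"); p,d=r.camera("wrist")
v,u=np.mgrid[170:290,150:360]; u=u.ravel();v=v.ravel(); z=d[v,u]; o,ra=rays(c,np.c_[u,v]); w=o+ra*z[:,None]
q=w[:,:2]-F; x=q@ex*1000-75; y=q@ey*1000; h=w[:,2]*1000
b=(abs(y+1.5)<8)&(h>38)&(h<52)&(x<-88)&(z>0); print("blade top: x pct",np.percentile(x[b],[1,5,50]).round(1),"y mean",y[b].mean().round(1),"n",b.sum())
for s in(-1,1):
    k=(abs(y-s*50)<15)&(h>30)&(h<38)&(x>-95)&(x<-70)&(z>0); print("panel top",s,np.percentile(x[k],[5,50,95]).round(1) if k.sum() else None,k.sum())
k=(h>60)&(h<70)&(x<-60)&(z>0); print("cleaner top front",np.percentile(x[k],[1,5]).round(1),k.sum())
```

```text
blade top: x pct [-126.  -125.2 -109.9] y mean -1.8 n 459
panel top -1 None 0
panel top 1 [-85.8 -85.  -83.8] 19
cleaner top front [-76.6 -76.1] 371
```

```bash
python3 -c "
from h import *
st(); print(r.close_job())"
```

```text
grip cleaner xy mm -151.5 -2.6 nose x -16.5 z 0.1296 trayyaw -6.0 F along/side/up -0.5 0.2 -0.3 Tz -0.03 open 0.0339 t 25.1833
the job is handed in; nothing more can be done
None
```

I stood the chip holder in the ring, pushed the tray in to its hard stop, let it spring back to home and released it. I handed the job in at 25.2 s.

- **Chip holder:** after release, the wrist camera put it within about 1 mm of the ring centre. That was its last full check. It can't be seen inside the cleaner, so its final upright position is inferred from the gentle insertion.
- **Guides:** I felt the left wall at about 5 N, backed off about 2 mm and slid in with almost no side force. The roller catches gave about 10 N, part of it from pressing down on the bench.
- **Stop:** the largest push reading was about 11 N, at the hard stop. The limit is 25 N.
- **Home:** the last depth check put the blade end about 4 mm back from its place at the stop, where home should be. The panel stood about 6 mm off the face (3–8 mm allowed), and the gripper was clear with near-zero force.
- **Disagreements:** the top camera had the tray 3 to 5 mm off the arm's own reading, so I went by touch. A first single-pixel estimate of the blade end read several mm too far out, because it caught the blade's lower edge. The depth check replaced it.
- **Not confirmed:** I inferred the click from the positions and forces, because the interlock can't be read directly. I saw none of the other items move, but I didn't measure them.

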